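# Sweep the packing board and cradle the dampers

### The job

Take the scraper from its sloping rest and use it, not the fingers, to sweep all three wood chips off the grooved board into the grey catch tray at the board's end, then put the scraper back in its rest as it stood. After that, lay the red damper in the red groove and the blue damper in the blue groove, about midway along, so that neither can roll. Do not drop the scraper or the dampers, and do not disturb anything else on the bench.

Things in the scene. Friction and masses are not known exactly. Their poses are not given: they have to be found in the camera images.
- board: Fixed metal-topped packing board, 240 (x) by 200 mm (y), top 45 mm above the bench; origin at bench level under its centre. Two grooves 30 mm wide, 10 mm deep run its full length along x, open-ended: red floor at y = +50 mm, blue at y = -50 mm. No side walls. A grey catch tray (see point tray) joins its +x edge: sweep towards +x and chips fall in.
- red_groove (a point): Centre of the red groove (its middle in length and width) at the height of the board's top; same axes as the board.
- blue_groove (a point): Centre of the blue groove at the height of the board's top; same axes as the board.
- tray (a point): Centre of the open catch tray's floor, 185 mm along the board's x from the board's centre and 4 mm above the bench. The tray spans 130 mm in x (starting at the board's +x edge) and 220 mm in y; its walls are 36 mm high, lower than the board's top. Same axes as the board.
- rest: Yellow sloping rest on a dark foot 130 by 200 mm, fixed left or right of the board; origin at bench level. The scraper leans in it 0.45 rad (26 degrees) from vertical, grip towards the rest's -x (the robot). A slope backs the blade's -x face up to 45 mm from its lower edge; a toe plate carries that edge. Open above and at +x. The scraper's origin belongs at x 20, y 0, z 24 mm here.
- scraper: Rigid scraper, 0.22 kg: wooden blade block with black rubber edge, 14 mm thick (x), 180 mm wide (y), 50 mm high; on top a flat orange grip 24 mm thick (x) by 76 mm wide (y), from 49 to 125 mm above the lower edge. Origin at the middle of the lower edge; z runs up through the grip. Starts leaning in the rest.
- chip0: Loose flat chip of pallet wood, about 34 by 67 by 10 mm (x, y, z), 16 g; origin at the centre of its underside. Lies on the board's middle land, partly over the grooves.
- chip1: Second wood chip, same shape and size as the first.
- chip2: Third wood chip, same shape and size as the first.
- mat: Black rubber mat fixed to the bench, 220 by 250 by 6 mm, on the other side of the board from the rest; origin at the centre of its underside. The dampers start lying on it.
- red_damper: Red cylinder with dark end bands, 40 mm diameter, 140 mm long, about 0.4 kg, with a 14 mm rod stub 20 mm long at its +x end. Origin on the axis, mid-length of the 140 mm; x along the axis (lies level; may point either way in the groove). Rolls freely. Seated in a groove its axis is 13 mm above the board's top (20 mm if on the flat).
- blue_damper: Blue damper, the same shape and size as the red one.
- tape: Bystander: roll of yellow tape lying flat, 100 mm diameter, 48 mm high.
- jar: Bystander: jar 70 mm diameter, 90 mm high.
- sprayer: Bystander: bottle with blue cap, 66 mm diameter, 190 mm high.
- carton: Bystander: small carton 120 by 160 by 70 mm.
- wrench: Bystander: wrench 160 mm long lying flat.
- marker: Bystander: black marker 120 mm long, 18 mm thick, lying.
- mug: Bystander: white mug 80 mm diameter, 90 mm high.
Mind the look-alikes: they are no part of the job. There is more than one size of the scraper; the one meant has the size given above.

How it is judged:
By the outcome, as a careful person would: the job done as asked, in the order asked, and still so for the second after the job is handed in, with the robot touching nothing.
It also fails if it takes over 72 s, if anything falls off the work surface, if the arm or the gripper's body presses on something with over 40 N, if the wrist force passes 120 N, or if a joint passes its speed limit or range.

### The arm

A 7-joint arm with a two-finger parallel gripper is mounted at the origin on the work surface. World frame = base frame: x ahead of the robot, y to its left, z up, the work surface at z = 0. Lengths are in m, angles in rad, forces in N, time in s.
With the tool pointing down it reaches from about 0.4 to 0.85 m from the base axis. Payload 10.4 kg.
Tool frame: the origin (TCP) lies at the very end of the fingers, on their centre line; the grasp point (between the pads) lies 19 mm behind it (manip.grip_depth is the distance from the TCP to the grasp point, in m); z points along the fingers, y is the direction in which the jaws open and shut (so a half turn about z gives the same grasp; the last joint's range is limited). The gripper opens to 85 mm and grips with 20 to 120 N. Pads are 22 mm wide; open, the fingers measure 114 mm over their backs; the gripper's body (76 mm by 85 mm) begins 54 mm behind the grasp point. The pads swing forward as they close: fully open they stand 13 mm farther back than shut.
Start: joints at [-1.32, 0.332, -0.065, 1.46, 0.022, 1.35, -0.088], TCP at [0.169, 0.602, 0.231] pointing down, gripper open.
Joint ranges: [-2.6, 2.6], [-0.5, 2.12], [-1.47, 1.34], [0.16, 2.42], [-1.27, 4.41], [0.06, 2.06], [-2.6, 2.6]. Speed limits (rad/s): [2.22, 2.22, 2.79, 2.79, 3.14, 3.14, 3.14].

### API

Orientations are given as a unit quaternion [x, y, z, w].
In Python, from workcell import manip gives the robot as it stands.
- The arm moves only by the tool step_arm, never from a script. Its argument "motion" is a list of rows, each a list of 6 numbers: the shift along the tool's x, y, z in mm, then the turn, a rotation vector about the tool's x, y, z in degrees. A call has 1 to 20 rows; each row shifts and turns the pose as measured when the row begins, along the tool's axes as they then stand; what a row does not reach is not made up. A row lasts 1/8 s, in which the tool goes at most 62.5 mm and 10.7 degrees, less where a joint would pass 70% of its speed; a pose out of reach is approached as far as the arm can. A call with a gripper value outside its range is refused whole. "jaw" is the finger opening in mm, from 0 to 85.4, set as the call begins (left out, the last holds). The fingers move at their own pace and stop on an object; "force" is the grip in N (left out, the last holds). Time passes only in rows, so rows that do not move let the fingers close. It gives the time, the measured TCP pose, the force and the opening at its end, in the units of the state.
- manip.get_obs(): the state, without advancing time (a new reading comes with each control period).
- manip.camera(name): name is "side" or "top"; returns the picture (480x640x3 uint8, blue, green, red); there is no depth.
- manip.camera_info(name): a dict with "camera_matrix" (3x3 intrinsics, pixels), "R" (3x3) and "t" (3): a world point X has camera coordinates R X + t. Camera axes: x right, y down, z forward; pixel columns grow to the right and rows downward; lengths in m; the calibration is good to about 2 mm. A picture is of the moment at which its call begins. camera_info takes no time and is no camera call.
- manip.hand_in(): hands the job in, once; it reports no verdict.
The state is a dict: "clock": time; "joint_pos": joint angles; "joint_velocities": joint speeds; "tau": joint torques, N m; "position": TCP position; "ee_rot": TCP orientation; "ft_force": force on the tool from outside, world axes, zero at the start; "torque": the same for the moment, N m; "grip_width": opening from 0.0 (shut) to 1.0 (fully open).
Only numpy, scipy, OpenCV 4.12 (cv2) and the standard library are available. Lean on these libraries where they do the work, as an engineer would, in place of code of your own. Each camera call takes 0.05 s, during which the arm holds its last target.

## Working session

There is one attempt and no reset: what is moved stays moved. The work goes in short steps, Python scripts to look and compute and a tool call to move; the robot and the scene stay as the last step left them, time stands still between calls to the robot, and variables do not carry over. Pictures are saved under pics/ and viewed, and the job is handed in when it is done.

Besides the shell and the picture viewer there is one more tool, called after "Emit:" as name([rows], argument=value, ...), one row to a line, values as JSON. step_arm: Moves the arm, as the interface text tells. Its arguments: {"type":"object","properties":{"motion":{"type":"array"},"jaw":{"type":"number"},"force":{"type":"number"}},"required":["motion"]}

```bash
ls; mkdir -p pics
python3 - <<'E'
from workcell import manip
import cv2
o=manip.get_obs()
print(o)
print(manip.grip_depth)
for n in("side","top"):
    cv2.imwrite(f"pics/{n}0.png",manip.camera(n))
    print(manip.camera_info(n))
E
```

```text
pics
{'clock': 0.0, 'joint_pos': array([-1.31959704,  0.33287009, -0.06469683,  1.4609515 ,  0.02158804,
        1.34987948, -0.08849445]), 'joint_velocities': array([ 4.83985297e-04, -8.49581834e-05, -3.73011352e-04, -1.56949365e-03,
        1.90195292e-03,  5.58372426e-04, -1.41631492e-03]), 'tau': array([ 1.05019476e-04, -6.25468183e+01,  4.90721629e-02, -3.91590357e+01,
        1.62220857e-02,  1.02074406e-02,  1.23847983e-05]), 'position': array([0.16889634, 0.60135839, 0.23051216]), 'ee_rot': array([ 1.36461928e-01,  9.90645064e-01, -7.03335362e-04, -6.92857735e-05]), 'ft_force': array([-0.28696025,  0.83551656,  0.60968764]), 'torque': array([-0.02803679,  0.03041784,  0.02763466]), 'grip_width': 0.9960931186933808}
0.0187
{'camera_matrix': array([[441.60017488,   0.        , 320.60659425],
       [  0.        , 441.60017488, 236.90000962],
       [  0.        ,   0.        ,   1.        ]]), 'R': array([[ 0.88019632, -0.47418655, -0.02003895],
       [-0.30138601, -0.52582624, -0.79540759],
       [ 0.36663458,  0.70615429, -0.60574351]]), 't': array([-0.45569284,  0.22746881,  1.33523822])}
{'camera_matrix': array([[445.12528132,   0.        , 325.9020916 ],
       [  0.        , 445.12528132, 227.54448312],
       [  0.        ,   0.        ,   1.        ]]), 'R': array([[-0.02233982, -0.99973718, -0.00514733],
       [-0.99494042,  0.02273649, -0.09786022],
       [ 0.09795153,  0.00293511, -0.99518686]]), 't': array([0.06243477, 0.55766942, 1.25746365])}
```

View pics/top0.png

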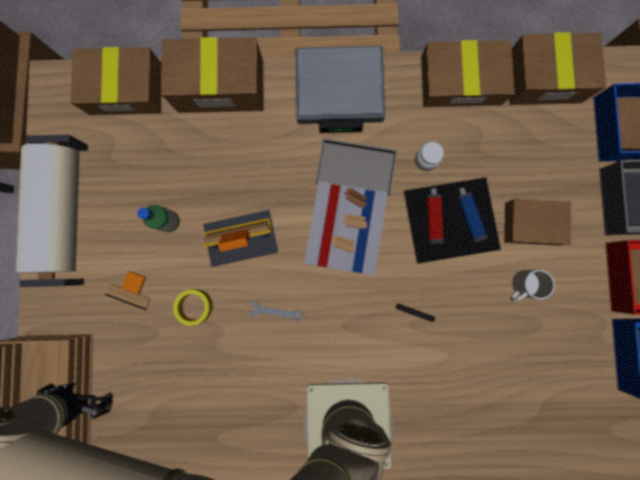

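View pics/side0.png

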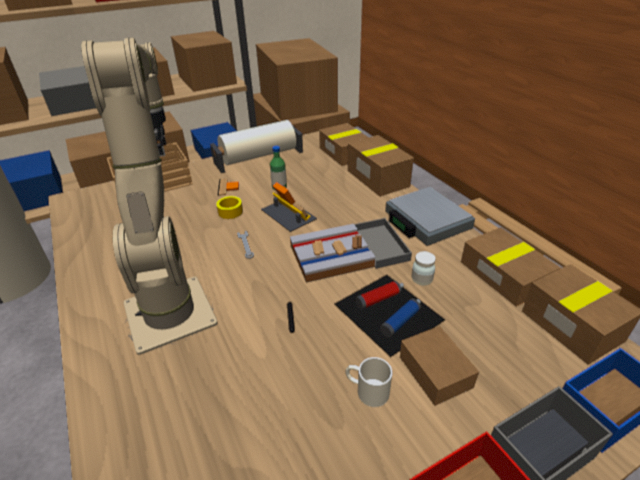

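The top view shows the board at about (345,228), the rest with the scraper at (240,238) and the decoy scraper at (130,290). The dampers are on the mat at (436,215) and (473,215). I'll enlarge these areas next.

Run:
```python
import cv2
t=cv2.imread("pics/top0.png")
s=cv2.imread("pics/side0.png")
def crop(im,x0,y0,w,h,k,name):
    c=cv2.resize(im[y0:y0+h,x0:x0+w],None,fx=k,fy=k,interpolation=cv2.INTER_CUBIC)
    for i in range(0,w,10):
        cv2.putText(c,str(x0+i),(i*k,8),0,0.3,(0,255,0),1) if i%20==0 else None
        cv2.line(c,(i*k,10),(i*k,14),(0,255,0),1)
    for i in range(0,h,10):
        cv2.putText(c,str(y0+i),(0,i*k+3),0,0.3,(0,255,0),1)
    cv2.imwrite(f"pics/{name}.png",c)
crop(t,295,130,110,150,4,"tb0")
crop(t,195,200,90,75,8,"tr0")
crop(t,395,170,110,100,6,"tm0")
crop(s,255,175,160,110,5,"sb0")
```

```text
(no output)
```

View pics/tb0.png

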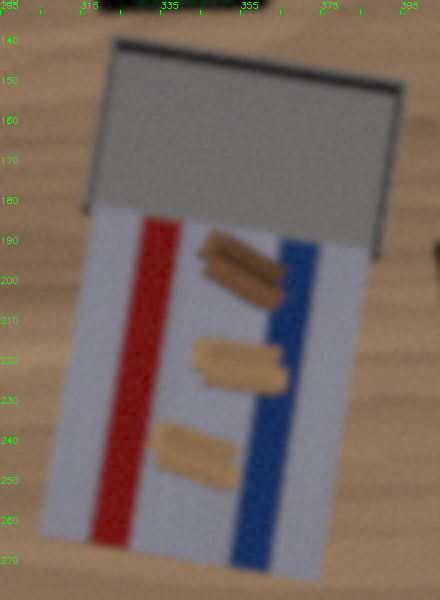

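View pics/tr0.png

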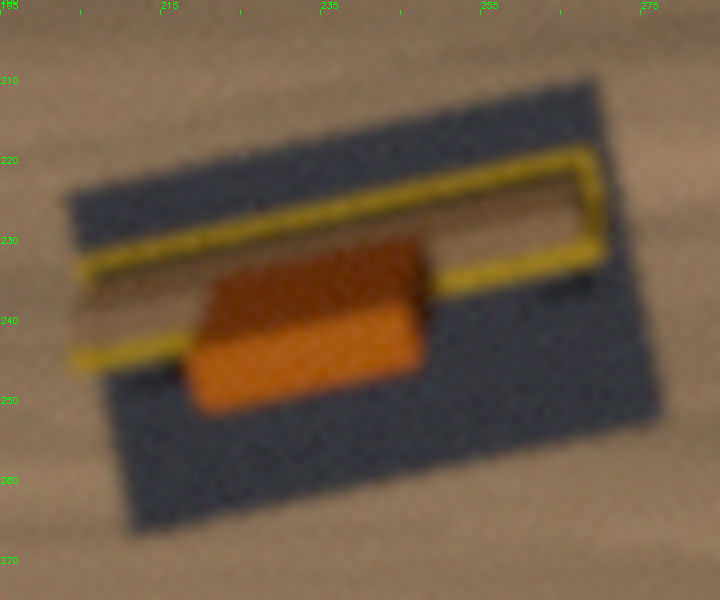

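View pics/tm0.png

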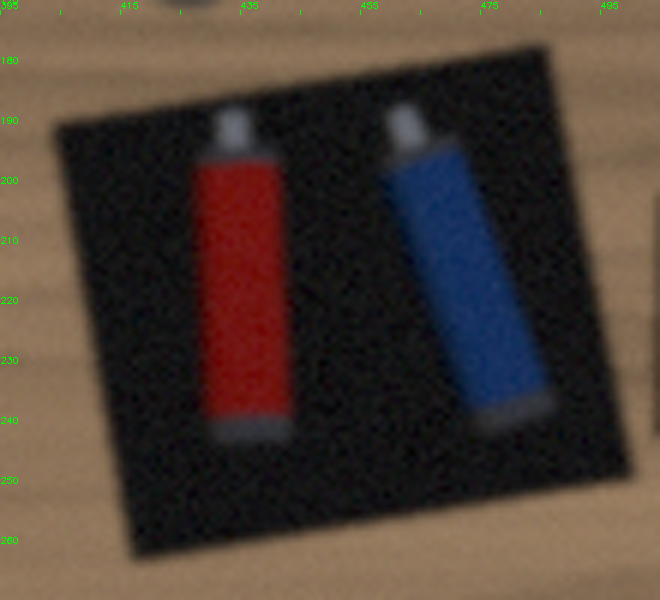

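View pics/sb0.png

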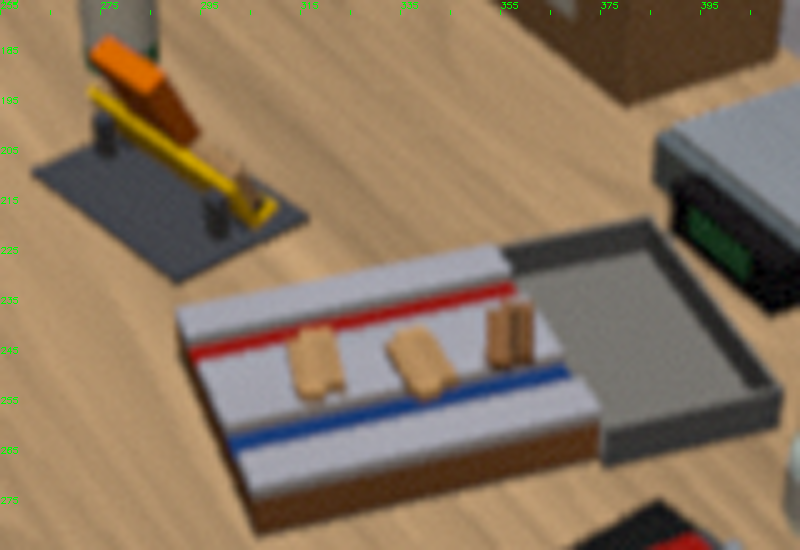

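```bash
cat > h.py <<'E'
import numpy as np, cv2
from scipy.optimize import least_squares
from scipy.spatial.transform import Rotation as Rot
from workcell import manip
CI={n:manip.camera_info(n) for n in("side","top")}
def proj(n,X):
    c=CI[n]; p=(np.atleast_2d(X)@np.array(c["R"]).T+c["t"])@np.array(c["camera_matrix"]).T
    return p[:,:2]/p[:,2:]
def ray(n,uv,z):
    c=CI[n];R=np.array(c["R"]);C=-R.T@c["t"];d=R.T@np.linalg.solve(c["camera_matrix"],[uv[0],uv[1],1]);return C+d*(z-C[2])/d[2]
def T(p,X):
    X=np.atleast_2d(X).astype(float);c,s=np.cos(p[2]),np.sin(p[2])
    return np.c_[p[0]+c*X[:,0]-s*X[:,1],p[1]+s*X[:,0]+c*X[:,1],X[:,2]]
def fit(obs,p0):  # obs list (cam,localXYZ,uv)
    f=lambda p:np.concatenate([(proj(n,T(p,X))[0]-uv) for n,X,uv in obs])
    r=least_squares(f,p0,loss='soft_l1');return r.x,r.fun.reshape(-1,2).round(1)
def crop(im,x0,y0,w,h,k,name):
    c=cv2.resize(im[y0:y0+h,x0:x0+w],None,fx=k,fy=k,interpolation=cv2.INTER_CUBIC)
    for i in range(0,w,10):
        if i%20==0: cv2.putText(c,str(x0+i),(i*k,8),0,0.3,(0,255,0),1)
        cv2.line(c,(i*k,10),(i*k,14),(0,255,0),1)
    for i in range(0,h,10): cv2.putText(c,str(y0+i),(0,i*k+3),0,0.3,(0,255,0),1)
    cv2.imwrite(f"pics/{name}.png",c)
th=.45
def scr(X): # scraper frame -> rest frame
    X=np.atleast_2d(X).astype(float);return X@np.array([[np.cos(th),0,np.sin(th)],[0,1,0],[-np.sin(th),0,np.cos(th)]])+[.02,0,.024]
def obs():
    o=manip.get_obs();R=Rot.from_quat(o["ee_rot"]).as_matrix()
    print("t%.2f pos"%o["clock"],o["position"].round(4),"x",R[:,0].round(3),"y",R[:,1].round(3),"z",R[:,2].round(3),"F",o["ft_force"].round(1),"w%.3f"%o["grip_width"],"j",o["joint_pos"].round(2));return o,R
E
python3 - <<'E'
from h import *
a=.12;b=.1;h=.045
B=[("top",(-a,b,h),(305,264.2)),("top",(-a,-b,h),(375.2,275)),("top",(a,b,h),(318,181.5)),("top",(a,-b,h),(387.5,192.5)),
("side",(-a,b,h),(290.6,237.4)),("side",(-a,-b,h),(305.4,273.4)),("side",(a,-b,h),(375,257)),("side",(a,b,h),(354,224.2))]
print("board",*fit(B,[.55,0,-.15]))
print("board top",*fit(B[:4],[.55,0,-.15]))
F=[("top",(x,y,.006),uv) for x,y,uv in [(.065,.1,(203.7,224)),(.065,-.1,(269.6,210.3)),(-.065,-.1,(277.5,252.3)),(-.065,.1,(211.9,266.6))]]
print("foot",*fit(F,[.5,.3,.2]))
o8=lambda x,y:(195+x/8,200+y/8)
S=[("top",scr(X)[0],o8(*uv)) for X,uv in [((.012,.038,.125),(190,350)),((.012,-.038,.125),(412,300)),((-.012,-.038,.125),(425,368)),((-.012,.038,.125),(203,415))]]
o5=lambda x,y:(255+x/5,175+y/5)
# side: bright top face
S2=[("side",scr(X)[0],o5(*uv)) for X,uv in [((.012,.038,.125),(113,37)),((.012,-.038,.125),(165,73)),((-.012,-.038,.125),(150,93)),((-.012,.038,.125),(92,52))]]
print("scr top",*fit(S,[.5,.3,.2])); print("scr both",*fit(S+S2,[.5,.3,.2]))
for n,e1,e2 in [("red",(435.2,195.8),(437,243.3)),("blue",(465,195.3),(481.2,239.5))]:
    A=ray("top",e1,.03);Bq=ray("top",e2,.03);print(n,(A+Bq)/2,np.linalg.norm(A-Bq),np.degrees(np.arctan2(*(A-Bq)[[1,0]])))
for uv in [(403.7,190.8),(485.8,177.5),(500.8,249),(417,263)]: print("mat",ray("top",uv,.006).round(3))
E
```

```text
board [ 0.55439909 -0.00999437 -0.18312842] [[ 0.3 -0. ]
 [ 0.2  0.6]
 [ 1.1  0. ]
 [ 0.4 -0. ]
 [-0.9 -1.4]
 [ 0.2 -1.5]
 [ 0.5 -1. ]
 [-0.5 -1.4]]
board top [ 0.55483494 -0.00862428 -0.17817708] [[ 0.   0. ]
 [-0.1  0.3]
 [ 0.3  0. ]
 [-0.3 -0.4]]
foot [0.5354827  0.30014358 0.18773436] [[-0.5 -0.3]
 [ 0.2 -0.7]
 [ 1.1  0.4]
 [-0.6  0.5]]
scr top [0.54191474 0.30030622 0.18580606] [[-0.7 -0.1]
 [-0.   0.2]
 [ 0.6 -0.1]
 [ 0.1  0. ]]
scr both [0.54218601 0.29886896 0.17867251] [[-0.3 -0.3]
 [ 0.5  0.2]
 [ 1.  -0.1]
 [ 0.5 -0.2]
 [-0.6 -2.1]
 [ 0.6 -1.4]
 [-1.1 -1. ]
 [-0.9 -0.8]]
red [ 0.57494816 -0.26828207  0.03      ] 0.1378428926058833 -0.5122730721268659
blue [ 0.57869752 -0.37496698  0.03      ] 0.13519292460669186 17.0316511963973
mat [ 0.665 -0.183  0.006]
mat [ 0.699 -0.427  0.006]
mat [ 0.487 -0.459  0.006]
mat [ 0.451 -0.213  0.006]
```

```bash
cat >> h.py <<'E'
def plan(pos,R,n=None,step=40.,ang=8.,start=None):
    """rows from the current pose to pos,R, straight line & const turn"""
    if start is None:
        o=manip.get_obs();p0=o["position"];R0=Rot.from_quat(o["ee_rot"])
    else: p0,R0=start
    R1=R if isinstance(R,Rot) else Rot.from_matrix(R)
    rv=(R0.inv()*R1).as_rotvec();d=np.array(pos)-p0
    if n is None: n=int(max(np.ceil(np.linalg.norm(d)*1000/step),np.ceil(np.degrees(np.linalg.norm(rv))/ang),1))
    print("n",n,"total mm",(R0.inv().apply(d)*1000).round(1),"turn",np.degrees(rv).round(2))
    for i in range(n):
        Ri=R0*Rot.from_rotvec(rv*i/n)
        print((list((Ri.inv().apply(d/n)*1000).round(1))+list(np.degrees(rv/n).round(2))),",")
REST=(.543,.301,.186)
def scrpose(d,rest=REST):
    """tool pose on scraper in rest with TCP d m up the scraper z"""
    yaw=Rot.from_euler('z',rest[2]).as_matrix()
    S=np.array([[np.cos(th),0,-np.sin(th)],[0,1,0],[np.sin(th),0,np.cos(th)]])
    W=yaw@S; p=T(rest,scr((0,0,d)))[0]
    y=W[:,0];z=-W[:,2];return p,np.c_[np.cross(y,z),y,z]
E
python3 - <<'E'
from h import *
o,R=obs()
p,Rt=scrpose(.170);print(p,Rt.round(3));plan(p,Rt)
print(scrpose(.068)[0])
E
```

```text
t0.10 pos [0.1689 0.6014 0.2306] x [-0.963  0.27  -0.   ] y [ 0.27   0.963 -0.001] z [-0.    -0.001 -1.   ] F [-0.5  0.1 -0.2] w0.997 j [-1.32  0.33 -0.06  1.46  0.02  1.35 -0.09]
[0.4899863  0.29102414 0.17707601] [[-0.185  0.885  0.427]
 [ 0.983  0.167  0.08 ]
 [ 0.     0.435 -0.9  ]]
n 12 total mm [-393.  -212.    53.8] turn [-23.12 -14.27  62.55]
[np.float64(-32.8), np.float64(-17.7), np.float64(4.5), np.float64(-1.93), np.float64(-1.19), np.float64(5.21)] ,
[np.float64(-34.1), np.float64(-14.8), np.float64(4.6), np.float64(-1.93), np.float64(-1.19), np.float64(5.21)] ,
[np.float64(-35.2), np.float64(-11.8), np.float64(4.9), np.float64(-1.93), np.float64(-1.19), np.float64(5.21)] ,
[np.float64(-36.1), np.float64(-8.7), np.float64(5.3), np.float64(-1.93), np.float64(-1.19), np.float64(5.21)] ,
[np.float64(-36.6), np.float64(-5.6), np.float64(5.8), np.float64(-1.93), np.float64(-1.19), np.float64(5.21)] ,
[np.float64(-36.8), np.float64(-2.4), np.float64(6.4), np.float64(-1.93), np.float64(-1.19), np.float64(5.21)] ,
[np.float64(-36.8), np.float64(0.7), np.float64(7.2), np.float64(-1.93), np.float64(-1.19), np.float64(5.21)] ,
[np.float64(-36.4), np.float64(3.8), np.float64(8.0), np.float64(-1.93), np.float64(-1.19), np.float64(5.21)] ,
[np.float64(-35.8), np.float64(6.8), np.float64(8.9), np.float64(-1.93), np.float64(-1.19), np.float64(5.21)] ,
[np.float64(-34.8), np.float64(9.7), np.float64(10.0), np.float64(-1.93), np.float64(-1.19), np.float64(5.21)] ,
[np.float64(-33.6), np.float64(12.4), np.float64(11.0), np.float64(-1.93), np.float64(-1.19), np.float64(5.21)] ,
[np.float64(-32.1), np.float64(15.0), np.float64(12.2), np.float64(-1.93), np.float64(-1.19), np.float64(5.21)] ,
[0.53358754 0.29922881 0.0852304 ]
```

Emit:
step_arm([
  [-33,-18,4.5,-1.9,-1.2,5.2],
  [-34,-15,4.6,-1.9,-1.2,5.2],
  [-35,-12,4.9,-1.9,-1.2,5.2],
  [-36,-9,5.3,-1.9,-1.2,5.2],
  [-36.5,-6,5.8,-1.9,-1.2,5.2],
  [-37,-2.4,6.4,-1.9,-1.2,5.2],
  [-37,0.7,7,-1.9,-1.2,5.2],
  [-36.5,4,8,-1.9,-1.2,5.2],
  [-36,7,9,-1.9,-1.2,5.2],
  [-35,10,10,-1.9,-1.2,5.2],
  [-33.6,12,11,-1.9,-1.2,5.2],
  [-32,15,12,-1.9,-1.2,5.2],
], jaw=60)

```text
clock: 1.6
position: [0.4921, 0.2743, 0.1726]
ee_rot: [0.633, 0.741, 0.171, 0.146]
ft_force: [0.3, 0.9, -0.4]
grip_width: 0.702
```

Run:
```python
from h import *
o,R=obs()
p,Rt=scrpose(.170);plan(p,Rt)
```

```text
t1.60 pos [0.4921 0.2743 0.1726] x [-0.156  0.988 -0.001] y [0.888 0.14  0.439] z [ 0.433  0.068 -0.899] F [ 0.3  0.9 -0.4] w0.702 j [-1.   -0.04  0.26  2.09  0.38  0.74 -0.82]
n 1 total mm [16.8  2.4 -3.8] turn [ 0.24  0.77 -1.51]
[np.float64(16.8), np.float64(2.4), np.float64(-3.8), np.float64(0.24), np.float64(0.77), np.float64(-1.51)] ,
```

Emit:
step_arm([
  [15,2.5,-3,0.2,0.8,-1.5],
  [1,0,0,0,0,0],
  [0,0,0,0,0,0],
])

```text
clock: 1.98
position: [0.4905, 0.289, 0.1755]
ee_rot: [0.623, 0.75, 0.171, 0.142]
ft_force: [-0.3, 0.1, 0.6]
grip_width: 0.704
```

Run:
```python
from h import *
o,R=obs()
p,Rt=scrpose(.170);plan(p,Rt)
print(scrpose(.068)[0])
crop(manip.camera("top"),195,190,100,80,8,"t1");crop(manip.camera("side"),235,140,100,90,8,"s1")
```

```text
t1.98 pos [0.4905 0.289  0.1755] x [-0.184  0.983 -0.001] y [0.886 0.166 0.434] z [ 0.427  0.079 -0.901] F [-0.3  0.1  0.6] w0.704 j [-1.01 -0.03  0.25  2.07  0.36  0.75 -0.8 ]
n 1 total mm [ 2.1  0.6 -1.5] turn [-0.07  0.07 -0.05]
[np.float64(2.1), np.float64(0.6), np.float64(-1.5), np.float64(-0.07), np.float64(0.07), np.float64(-0.05)] ,
[0.53358754 0.29922881 0.0852304 ]
```

View pics/t1.png

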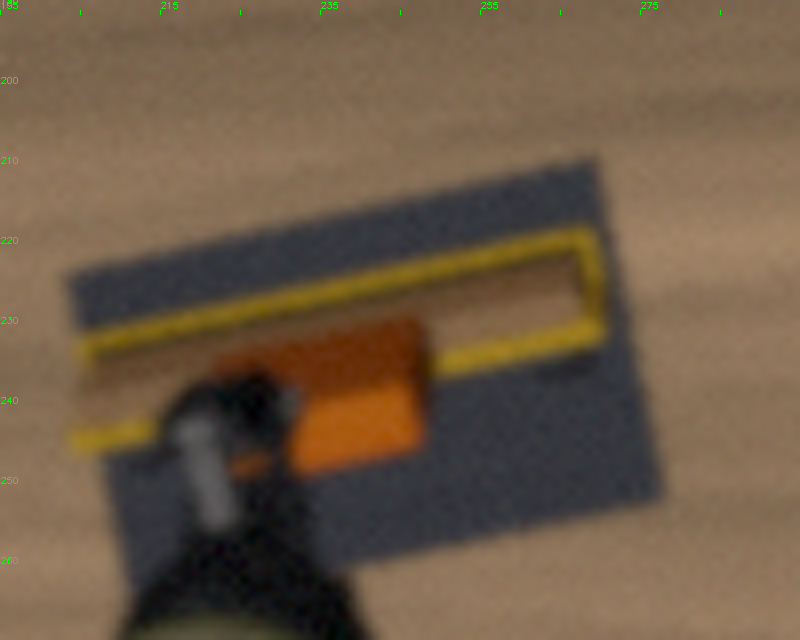

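View pics/s1.png

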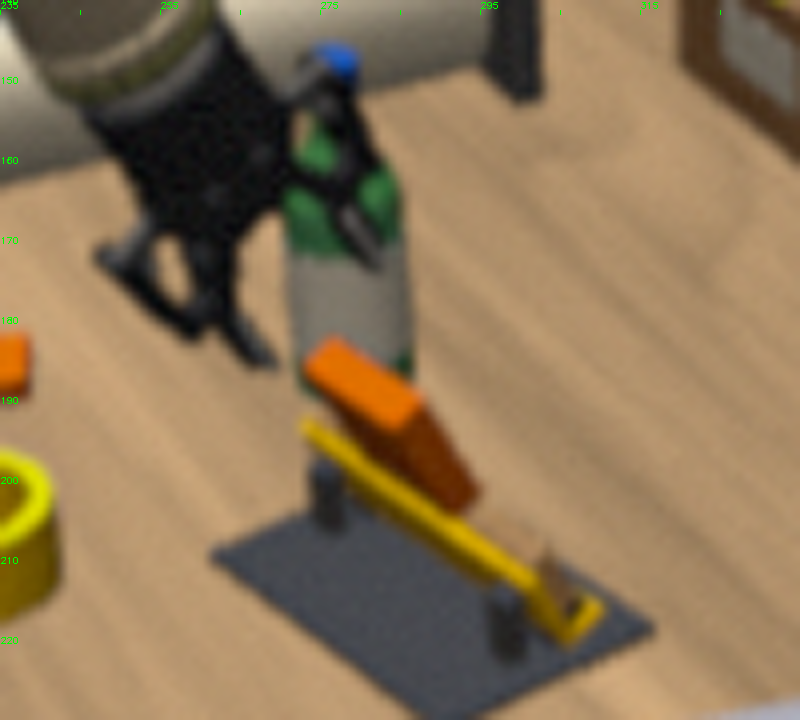

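Run:
```python
from h import *
for n in("top","side"):
  print(n,"TCP",proj(n,[.4905,.289,.1755]),"griptop",proj(n,T(REST,scr([(0,0,.125),(.012,.038,.125),(-.012,-.038,.125)]))), "bladeends",proj(n,T(REST,scr([(0.007,.09,.05),(.007,-.09,.05),(-.007,-.09,.05),(.007,-.09,0)]))))
  R=Rot.from_quat(manip.get_obs()["ee_rot"]).as_matrix();p=manip.get_obs()["position"]
  print("fingers",proj(n,[p+R[:,1]*.03-R[:,2]*.009,p-R[:,1]*.03-R[:,2]*.009]))
```

```text
top TCP [[232.15323684 250.76928101]] griptop [[233.17546286 244.38777391]
 [217.76422344 243.23990666]
 [248.46291392 245.52642109]] bladeends [[203.74810598 238.8061898 ]
 [267.1518471  225.46626302]
 [268.32229503 230.06999999]
 [267.81684621 219.74952764]]
fingers [[228.56343953 241.30941472]
 [234.76079156 262.72893533]]
side TCP [[275.56247416 178.87613845]] griptop [[280.41367834 186.08511982]
 [276.91978763 180.03151542]
 [284.01935484 192.33240712]] bladeends [[276.7500532  188.00691455]
 [304.06041989 206.8868556 ]
 [301.44000399 209.47043323]
 [309.09392193 214.69614348]]
fingers [[280.32958602 171.67916491]
 [268.60278253 182.817946  ]]
```

Emit:
step_arm([
  [2,0.6,20,0,0,0],
  [0,0,25,0,0,0],
  [0,0,25,0,0,0],
  [0,0,20,0,0,0],
  [0,0,8,0,0,0],
  [0,0,2,0,0,0],
])

```text
clock: 2.82
position: [0.5337, 0.302, 0.0845]
ee_rot: [0.621, 0.751, 0.172, 0.142]
ft_force: [-0.1, 0.2, 0.4]
grip_width: 0.699
```

Run:
```python
from h import *
o,R=obs()
p,Rt=scrpose(.068);plan(p,Rt)
crop(manip.camera("top"),195,190,100,80,8,"t2");crop(manip.camera("side"),235,140,100,90,8,"s2")
```

```text
t2.83 pos [0.5337 0.302  0.0845] x [-0.188  0.982  0.001] y [0.884 0.169 0.435] z [ 0.427  0.083 -0.9  ] F [-0.1  0.2  0.4] w0.699 j [-0.97  0.2   0.28  2.06  0.33  0.52 -0.77]
n 1 total mm [-2.7 -0.2 -0.9] turn [ 0.03 -0.12  0.12]
[np.float64(-2.7), np.float64(-0.2), np.float64(-0.9), np.float64(0.03), np.float64(-0.12), np.float64(0.12)] ,
```

View pics/s2.png

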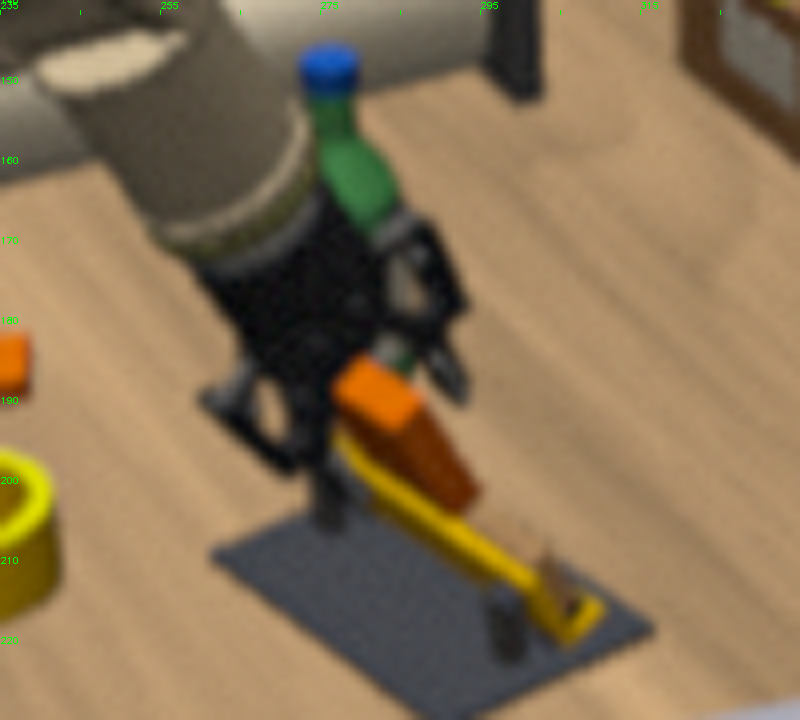

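Emit:
step_arm([
  [-3,0,0,0,0,0],
  [0,0,0,0,0,0],
])

```text
clock: 3.18
position: [0.5344, 0.2994, 0.0863]
ee_rot: [0.621, 0.751, 0.174, 0.142]
ft_force: [1.0, -0.1, -0.1]
grip_width: 0.704
```

Emit:
step_arm([
  [0,0,0,0,0,0],
  [0,0,0,0,0,0],
  [0,0,0,0,0,0],
  [0,0,0,0,0,0],
], jaw=10, force=50)

```text
clock: 3.68
position: [0.5338, 0.2994, 0.0867]
ee_rot: [0.621, 0.751, 0.174, 0.142]
ft_force: [-0.2, -0.6, -0.6]
grip_width: 0.277
```

Run:
```python
from h import *
o,R=obs()
p,Rt=scrpose(.068);plan(p,Rt)
```

```text
t3.67 pos [0.5338 0.2994 0.0867] x [-0.188  0.982  0.003] y [0.884 0.168 0.437] z [ 0.428  0.085 -0.9  ] F [-0.2 -0.6 -0.6] w0.277 j [-0.97  0.19  0.28  2.06  0.33  0.52 -0.77]
n 1 total mm [-0.1 -0.9  1.2] turn [ 0.11 -0.23  0.1 ]
[np.float64(-0.1), np.float64(-0.9), np.float64(1.2), np.float64(0.11), np.float64(-0.23), np.float64(0.1)] ,
```

Run:
```python
from h import *
o,R=obs()
np.savez("grasp.npz",p=o["position"],q=o["ee_rot"])
print(o["ee_rot"])
```

```text
t3.67 pos [0.5338 0.2994 0.0867] x [-0.188  0.982  0.003] y [0.884 0.168 0.437] z [ 0.428  0.085 -0.9  ] F [-0.2 -0.6 -0.6] w0.277 j [-0.97  0.19  0.28  2.06  0.33  0.52 -0.77]
[0.62117148 0.75097418 0.17357121 0.14162203]
```

Emit:
step_arm([
  [0,2,-4,0,0,0],
  [0,4,-8,0,0,0],
  [0,9,-18,0,0,0],
  [0,13,-27,0,0,0],
  [0,13,-27,0,0,0],
  [0,13,-27,0,0,0],
  [0,4,-8,0,0,0],
])

```text
clock: 4.55
position: [0.5334, 0.2978, 0.2238]
ee_rot: [0.622, 0.751, 0.172, 0.141]
ft_force: [-0.1, -0.8, -3.0]
grip_width: 0.273
```

Run:
```python
from h import *
o,R=obs()
crop(manip.camera("top"),195,190,100,80,8,"t3");crop(manip.camera("side"),235,120,100,100,6,"s3")
```

```text
t4.55 pos [0.5334 0.2978 0.2238] x [-0.187  0.982  0.002] y [0.885 0.168 0.434] z [ 0.426  0.083 -0.901] F [-0.1 -0.8 -3. ] w0.273 j [-0.97  0.01  0.27  1.92  0.29  0.83 -0.67]
```

View pics/s3.png

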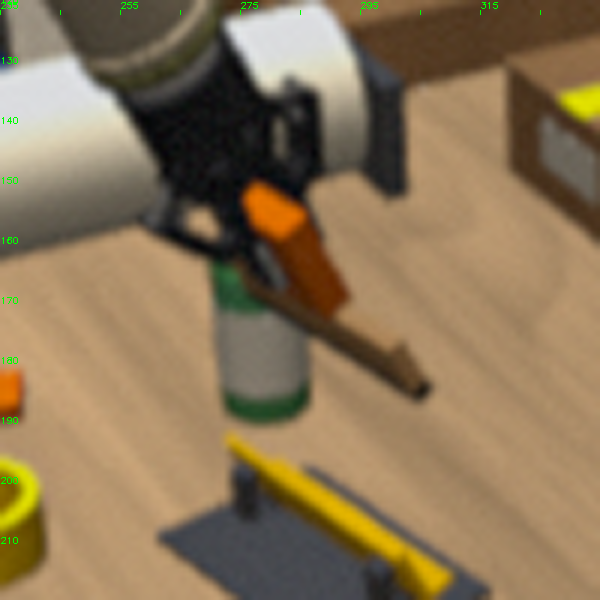

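View pics/t3.png

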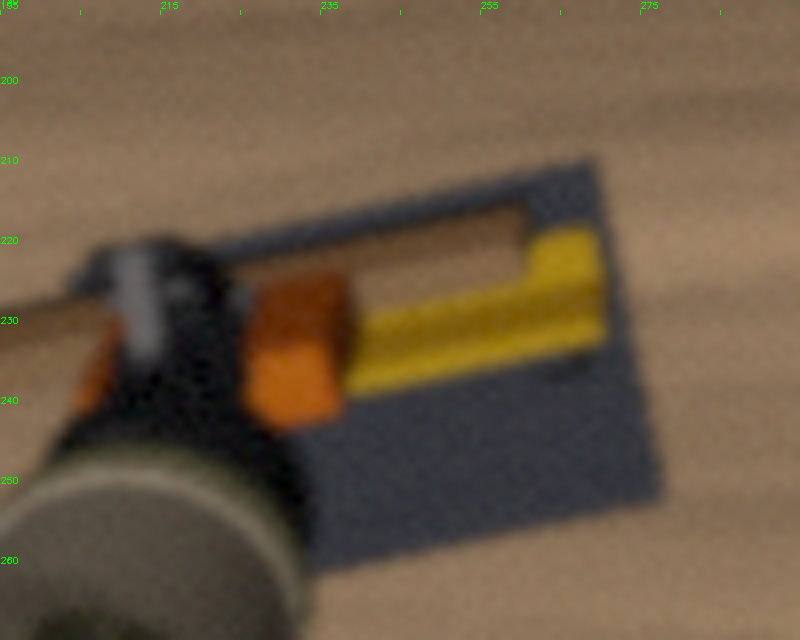

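```bash
cat >> h.py <<'E'
def scr_in_tool(rest=REST):
    g=np.load("grasp.npz");G=Rot.from_quat(g["q"]).as_matrix()
    W=Rot.from_euler('z',rest[2]).as_matrix()@np.array([[np.cos(th),0,-np.sin(th)],[0,1,0],[np.sin(th),0,np.cos(th)]])
    return G.T@(T(rest,scr((0,0,0)))[0]-g["p"]),G.T@W
def scr_now():
    o=manip.get_obs();R=Rot.from_quat(o["ee_rot"]).as_matrix();d,M=scr_in_tool();return o["position"]+R@d,R@M
E
python3 - <<'E'
from h import *
d,M=scr_in_tool();print(d,M.round(3))
p,W=scr_now();print(p,W.round(3))
P=np.array([(x,-.09,z) for x in(-.007,.007) for z in (0,.05)]+[(x,-.038,.125) for x in(-.012,.012)]+[(.012,-.038,.049)])
for n in("top","side"): print(n,np.c_[P*1000,proj(n,P@W.T+p).round(1)])
E
```

```text
[-0.00041263 -0.00100496  0.06919627] [[-0.002  1.     0.004]
 [ 1.     0.002  0.002]
 [ 0.002  0.004 -1.   ]]
[0.56167364 0.30268346 0.15938138] [[ 0.887 -0.184 -0.424]
 [ 0.167  0.983 -0.077]
 [ 0.431 -0.002  0.902]]
top [[ -7.  -90.    0.  262.8 219.1]
 [ -7.  -90.   50.  261.8 225.4]
 [  7.  -90.    0.  261.5 214.1]
 [  7.  -90.   50.  260.5 220.2]
 [-12.  -38.  125.  238.8 242.4]
 [ 12.  -38.  125.  236.2 233. ]
 [ 12.  -38.   49.  239.5 222.5]]
side [[ -7.  -90.    0.  305.1 186.8]
 [ -7.  -90.   50.  299.7 177.9]
 [  7.  -90.    0.  307.8 184.2]
 [  7.  -90.   50.  302.4 175.2]
 [-12.  -38.  125.  281.3 159.2]
 [ 12.  -38.  125.  286.2 154.6]
 [ 12.  -38.   49.  294.9 169.1]]
```

```bash
cat >> h.py <<'E'
BOARD=(.5555,-.008,-.179)
def sweep_pose(bx,by,z,dyaw=0,lean=0):
    """tool pose so that scraper upright at board-frame bx,by, edge height z"""
    W=Rot.from_euler('z',BOARD[2]+dyaw).as_matrix()@Rot.from_euler('y',lean).as_matrix()
    d,M=scr_in_tool();R=W@M.T
    return T(BOARD,(bx,by,z))[0]-R@d,R
def inboard(P):
    P=np.atleast_2d(P);c,s=np.cos(BOARD[2]),np.sin(BOARD[2]);q=P-[BOARD[0],BOARD[1],0];return np.c_[c*q[:,0]+s*q[:,1],-s*q[:,0]+c*q[:,1],q[:,2]]
E
python3 - <<'E'
from h import *
f=lambda x,y:(295+x/4-.4,130+y/4-.4)
for nm,pts in dict(c0=[(165,418),(238,447),(232,492),(148,450)],c1=[(200,337),(280,345),(288,393),(195,370)],c2=[(213,230),(287,265),(275,310),(203,270)],rg=[(144,215),(182,220),(127,548),(90,543)],bg=[(282,238),(320,243),(270,573),(232,566)]).items():
    print(nm,[tuple((inboard(ray("top",f(*p),.055 if nm[0]=='c' else .04))[0,:2]*1000).round()) for p in pts])
p,R=sweep_pose(-.105,0,.12);print(p);plan(p,R)
E
```

```text
c0 [(np.float64(-24.0), np.float64(26.0)), (np.float64(-36.0), np.float64(-28.0)), (np.float64(-68.0), np.float64(-28.0)), (np.float64(-48.0), np.float64(35.0))]
c1 [(np.float64(37.0), np.float64(11.0)), (np.float64(40.0), np.float64(-46.0)), (np.float64(7.0), np.float64(-57.0)), (np.float64(13.0), np.float64(11.0))]
c2 [(np.float64(115.0), np.float64(13.0)), (np.float64(98.0), np.float64(-43.0)), (np.float64(65.0), np.float64(-39.0)), (np.float64(85.0), np.float64(16.0))]
rg [(np.float64(121.0), np.float64(64.0)), (np.float64(121.0), np.float64(36.0)), (np.float64(-118.0), np.float64(39.0)), (np.float64(-118.0), np.float64(65.0))]
bg [(np.float64(119.0), np.float64(-37.0)), (np.float64(120.0), np.float64(-65.0)), (np.float64(-119.0), np.float64(-64.0)), (np.float64(-119.0), np.float64(-37.0))]
[0.45306331 0.01066893 0.18919912]
n 8 total mm [-266.9 -133.5  -27.7] turn [25.21 -4.52 20.64]
[np.float64(-33.4), np.float64(-16.7), np.float64(-3.5), np.float64(3.15), np.float64(-0.57), np.float64(2.58)] ,
[np.float64(-34.1), np.float64(-15.3), np.float64(-2.3), np.float64(3.15), np.float64(-0.57), np.float64(2.58)] ,
[np.float64(-34.8), np.float64(-13.9), np.float64(-1.1), np.float64(3.15), np.float64(-0.57), np.float64(2.58)] ,
[np.float64(-35.4), np.float64(-12.3), np.float64(-0.0), np.float64(3.15), np.float64(-0.57), np.float64(2.58)] ,
[np.float64(-35.9), np.float64(-10.7), np.float64(0.9), np.float64(3.15), np.float64(-0.57), np.float64(2.58)] ,
[np.float64(-36.3), np.float64(-9.0), np.float64(1.8), np.float64(3.15), np.float64(-0.57), np.float64(2.58)] ,
[np.float64(-36.7), np.float64(-7.2), np.float64(2.6), np.float64(3.15), np.float64(-0.57), np.float64(2.58)] ,
[np.float64(-36.9), np.float64(-5.4), np.float64(3.4), np.float64(3.15), np.float64(-0.57), np.float64(2.58)] ,
```

Emit:
step_arm([
  [-33.5,-16.5,-3.5,3.1,-0.6,2.6],
  [-34,-15,-2.3,3.1,-0.6,2.6],
  [-35,-14,-1.1,3.2,-0.6,2.6],
  [-35.5,-12,0,3.2,-0.6,2.6],
  [-36,-10.5,1,3.2,-0.6,2.6],
  [-36,-9,1.8,3.2,-0.6,2.6],
  [-36.5,-7,2.6,3.2,-0.6,2.6],
  [-37,-5.4,3.4,3.1,-0.5,2.5],
])

```text
clock: 5.65
position: [0.4441, 0.0028, 0.1793]
ee_rot: [0.77, 0.638, -0.012, -0.005]
ft_force: [-0.4, -0.4, -2.0]
grip_width: 0.273
```

Run:
```python
from h import *
o,R=obs()
p,Rt=sweep_pose(-.1,0,.09);plan(p,Rt)
```

```text
t5.65 pos [0.4441 0.0028 0.1793] x [ 0.185  0.983 -0.012] y [ 0.982 -0.185 -0.024] z [-0.025 -0.007 -1.   ] F [-0.4 -0.4 -2. ] w0.273 j [-0.7  -0.04  0.58  1.99  0.03  1.21 -0.32]
n 1 total mm [ 9.6 12.8 19.7] turn [-1.46  0.89 -0.49]
[np.float64(9.6), np.float64(12.8), np.float64(19.7), np.float64(-1.46), np.float64(0.89), np.float64(-0.49)] ,
```

Emit:
step_arm([
  [6,8,10,-1.5,0.9,-0.5],
  [3,4,9,0,0,0],
  [0,0,0,0,0,0],
])

```text
clock: 6.02
position: [0.4558, 0.0062, 0.1561]
ee_rot: [0.769, 0.64, -0.001, -0.001]
ft_force: [-0.4, 1.4, -2.7]
grip_width: 0.276
```

Run:
```python
from h import *
o,R=obs()
p,Rt=sweep_pose(-.1,0,.050);plan(p,Rt)
p,W=scr_now(); print(inboard(p),W.round(3))
P=np.array([(x,y,z) for y in (-.09,.09) for x in(-.007,.007) for z in (0,.05)])
for n in("top","side"): print(n,np.c_[P*1000,proj(n,P@W.T+p).round(1)])
crop(manip.camera("top"),295,170,110,120,6,"t4");crop(manip.camera("side"),265,175,130,100,6,"s4")
```

```text
t6.03 pos [0.4558 0.0062 0.1561] x [0.182 0.983 0.   ] y [ 0.983 -0.182 -0.002] z [-0.002  0.    -1.   ] F [-0.4  1.4 -2.7] w0.276 j [-0.7  -0.    0.59  2.01  0.    1.14 -0.29]
n 1 total mm [ 4.   1.6 36.9] turn [-0.22  0.23 -0.33]
[np.float64(4.0), np.float64(1.6), np.float64(36.9), np.float64(-0.22), np.float64(0.23), np.float64(-0.33)] ,
[[-0.10181149 -0.00423421  0.08690288]] [[ 0.983  0.184  0.004]
 [-0.184  0.983  0.003]
 [-0.004 -0.004  1.   ]]
top [[ -7.  -90.    0.  374.9 271. ]
 [ -7.  -90.   50.  376.9 270.9]
 [  7.  -90.    0.  375.7 265.9]
 [  7.  -90.   50.  377.7 265.6]
 [ -7.   90.    0.  309.8 260.3]
 [ -7.   90.   50.  308.9 259.7]
 [  7.   90.    0.  310.6 255.2]
 [  7.   90.   50.  309.8 254.5]]
side [[ -7.  -90.    0.  308.  259.5]
 [ -7.  -90.   50.  307.5 247. ]
 [  7.  -90.    0.  312.3 258.6]
 [  7.  -90.   50.  311.8 246.1]
 [ -7.   90.    0.  293.2 227.7]
 [ -7.   90.   50.  292.4 215.7]
 [  7.   90.    0.  297.2 226.9]
 [  7.   90.   50.  296.4 214.9]]
```

View pics/s4.png

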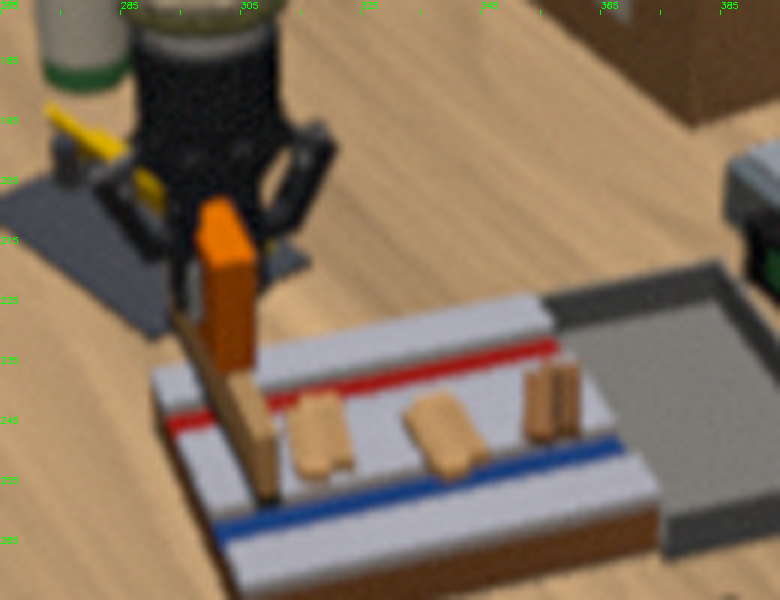

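View pics/t4.png

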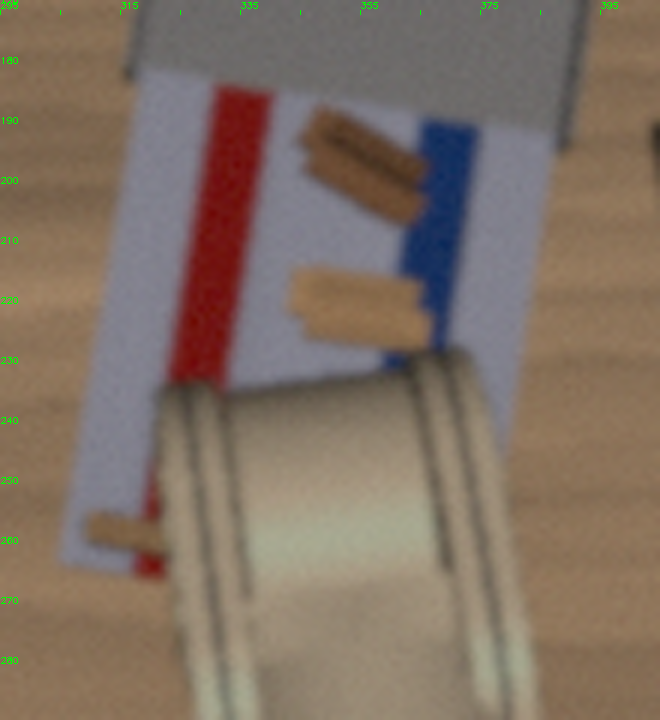

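Emit:
step_arm([
  [2,1,12,0,0,0],
  [2,0.5,15,0,0,0],
  [0,0,5,0,0,0],
  [0,0,1,0,0,0],
  [0,0,0,0,0,0],
])

```text
clock: 6.75
position: [0.4583, 0.0109, 0.1217]
ee_rot: [0.768, 0.64, -0.0, -0.001]
ft_force: [0.6, -0.2, -3.2]
grip_width: 0.275
```

Run:
```python
from h import *
o,R=obs()
p,Rt=sweep_pose(-.1,0,.046);plan(p,Rt)
```

```text
t6.75 pos [0.4583 0.0109 0.1217] x [0.18  0.984 0.001] y [ 0.984 -0.18  -0.001] z [-0.001  0.001 -1.   ] F [ 0.6 -0.2 -3.2] w0.275 j [-0.69  0.05  0.59  2.05 -0.03  1.05 -0.27]
n 1 total mm [-1.1 -0.1  6.5] turn [-0.16  0.2  -0.23]
[np.float64(-1.1), np.float64(-0.1), np.float64(6.5), np.float64(-0.16), np.float64(0.2), np.float64(-0.23)] ,
```

Emit:
step_arm([
  [-1,0,4,0,0,0],
  [0,0,1,0,0,0],
  [0,0,0,0,0,0],
])

```text
clock: 7.12
position: [0.4585, 0.0098, 0.1169]
ee_rot: [0.768, 0.64, 0.001, -0.0]
ft_force: [-1.2, 0.4, -2.2]
grip_width: 0.275
```

Emit:
step_arm([
  [0,0,1.2,0,0,0],
  [0,0,0.5,0,0,0],
])

```text
clock: 7.38
position: [0.4586, 0.0098, 0.1153]
ee_rot: [0.768, 0.64, 0.001, -0.0]
ft_force: [-0.9, -0.7, -2.3]
grip_width: 0.275
```

Emit:
step_arm([
  [0,0,1,0,0,0],
  [0,0,0,0,0,0],
])

```text
clock: 7.62
position: [0.4586, 0.0098, 0.1142]
ee_rot: [0.768, 0.64, 0.001, -0.0]
ft_force: [-0.3, 1.2, -3.0]
grip_width: 0.277
```

Emit:
step_arm([
  [0,0,1,0,0,0],
  [0,0,0,0,0,0],
])

```text
clock: 7.88
position: [0.4589, 0.0098, 0.1137]
ee_rot: [0.768, 0.64, 0.001, -0.0]
ft_force: [-1.4, 0.2, -2.4]
grip_width: 0.271
```

Emit:
step_arm([
  [0,0,1,0,0,0],
  [0,0,0,0,0,0],
])

```text
clock: 8.12
position: [0.4592, 0.0098, 0.1138]
ee_rot: [0.768, 0.64, 0.001, -0.001]
ft_force: [0.3, -0.4, -3.6]
grip_width: 0.276
```

Run:
```python
from h import *
o,R=obs()
crop(manip.camera("side"),280,200,60,80,10,"s5")
```

```text
t8.12 pos [0.4592 0.0098 0.1138] x [0.181 0.984 0.003] y [ 0.984 -0.181  0.001] z [ 0.001  0.002 -1.   ] F [ 0.3 -0.4 -3.6] w0.276 j [-0.69  0.06  0.59  2.05 -0.04  1.03 -0.25]
```

View pics/s5.png

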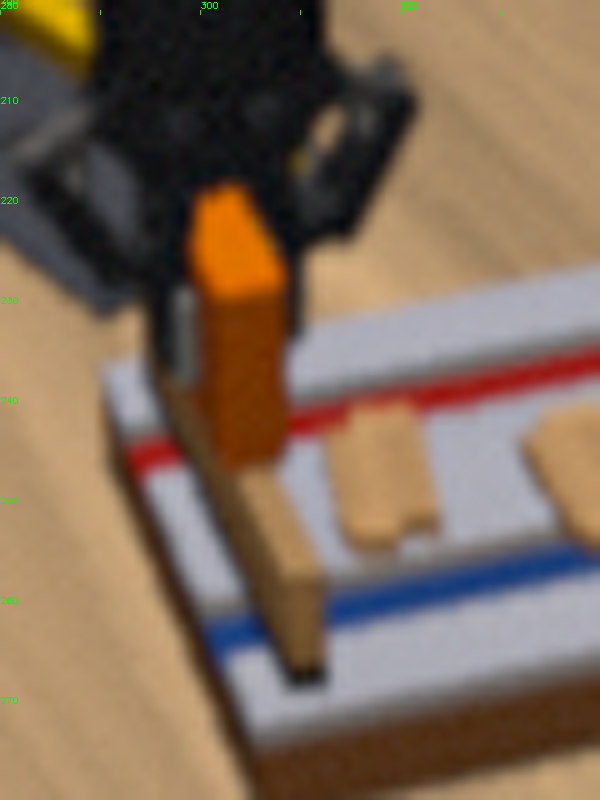

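Emit:
step_arm([
  [0,6,0,0,0,0],
  [0,10,0,0,0,0],
  [0,12,0,0,0,0],
  [0,12,0,0,0,0],
  [0,12,0,0,0,0],
])

```text
clock: 8.8
position: [0.5097, 0.0015, 0.1137]
ee_rot: [0.768, 0.641, -0.001, -0.004]
ft_force: [-9.7, 1.1, 14.0]
grip_width: 0.275
```

Run:
```python
from h import *
o,R=obs();p,W=scr_now(); print(inboard(p),W.round(3))
p,Rt=sweep_pose(0.,0,.0455);plan(p,Rt)
crop(manip.camera("side"),280,190,100,80,8,"s6")
```

```text
t8.80 pos [0.5097 0.0015 0.1137] x [0.179 0.984 0.004] y [ 0.984 -0.179 -0.007] z [-0.006  0.005 -1.   ] F [-9.7  1.1 14. ] w0.275 j [-0.64  0.2   0.61  1.93 -0.14  1.06 -0.15]
[[-0.0481792   0.00101139  0.04452399]] [[ 0.983  0.181  0.008]
 [-0.181  0.984 -0.001]
 [-0.008 -0.     1.   ]]
n 2 total mm [-1.  47.6 -1.3] turn [-0.49  0.02 -0.16]
[np.float64(-0.5), np.float64(23.8), np.float64(-0.7), np.float64(-0.24), np.float64(0.01), np.float64(-0.08)] ,
[np.float64(-0.5), np.float64(23.8), np.float64(-0.6), np.float64(-0.24), np.float64(0.01), np.float64(-0.08)] ,
```

View pics/s6.png

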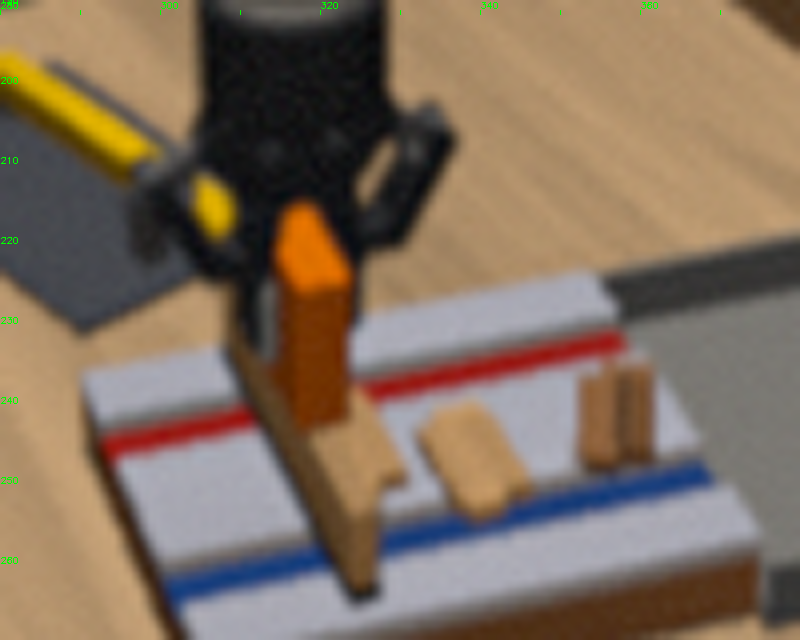

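Emit:
step_arm([
  [0,10,-1.2,-0.5,0,0],
  [0,12,-0.2,0,0,0],
  [0,12,0,0,0,0],
  [0,12,0,0,0,0],
])

```text
clock: 9.35
position: [0.5599, -0.0077, 0.1145]
ee_rot: [0.768, 0.641, 0.003, 0.001]
ft_force: [-0.2, -0.3, -1.8]
grip_width: 0.273
```

Run:
```python
from h import *
o,R=obs();p,W=scr_now(); print(inboard(p),W.round(3))
p,Rt=sweep_pose(0.05,0,.0453);plan(p,Rt)
```

```text
t9.35 pos [ 0.5599 -0.0077  0.1145] x [0.178 0.984 0.003] y [ 0.984 -0.178  0.006] z [ 0.006  0.002 -1.   ] F [-0.2 -0.3 -1.8] w0.273 j [-0.58  0.32  0.61  1.81 -0.2   1.07 -0.08]
[[0.00369364 0.00086602 0.04528941]] [[ 0.984  0.18  -0.003]
 [-0.18   0.984  0.002]
 [ 0.004 -0.002  1.   ]]
n 2 total mm [-1.  46.6  0.2] turn [ 0.21  0.09 -0.12]
[np.float64(-0.5), np.float64(23.3), np.float64(0.1), np.float64(0.11), np.float64(0.04), np.float64(-0.06)] ,
[np.float64(-0.5), np.float64(23.3), np.float64(0.1), np.float64(0.11), np.float64(0.04), np.float64(-0.06)] ,
```

Emit:
step_arm([
  [-0.5,12,0.3,0,0,0],
  [-0.5,12,0,0,0,0],
  [0,12,0,0,0,0],
  [0,12,0,0,0,0],
])

```text
clock: 9.85
position: [0.6105, -0.018, 0.114]
ee_rot: [0.768, 0.641, 0.002, 0.001]
ft_force: [-0.8, 1.0, -3.0]
grip_width: 0.272
```

Run:
```python
from h import *
o,R=obs();p,W=scr_now(); print(inboard(p),W.round(3))
p,Rt=sweep_pose(0.15,0,.0457);plan(p,Rt)
crop(manip.camera("side"),300,180,120,90,6,"s7");crop(manip.camera("top"),295,130,110,150,4,"t7")
```

```text
t9.85 pos [ 0.6105 -0.018   0.114 ] x [0.178 0.984 0.002] y [ 0.984 -0.178  0.005] z [ 0.006  0.001 -1.   ] F [-0.8  1.  -3. ] w0.272 j [-0.51  0.43  0.6   1.67 -0.27  1.11 -0.02]
[[ 0.05524313 -0.00036559  0.04481028]] [[ 0.984  0.18  -0.003]
 [-0.18   0.984  0.003]
 [ 0.003 -0.002  1.   ]]
n 3 total mm [ 0.3 95.  -0.4] turn [ 0.2   0.11 -0.11]
[np.float64(0.1), np.float64(31.7), np.float64(-0.1), np.float64(0.07), np.float64(0.04), np.float64(-0.04)] ,
[np.float64(0.1), np.float64(31.7), np.float64(-0.2), np.float64(0.07), np.float64(0.04), np.float64(-0.04)] ,
[np.float64(0.0), np.float64(31.7), np.float64(-0.2), np.float64(0.07), np.float64(0.04), np.float64(-0.04)] ,
```

View pics/s7.png

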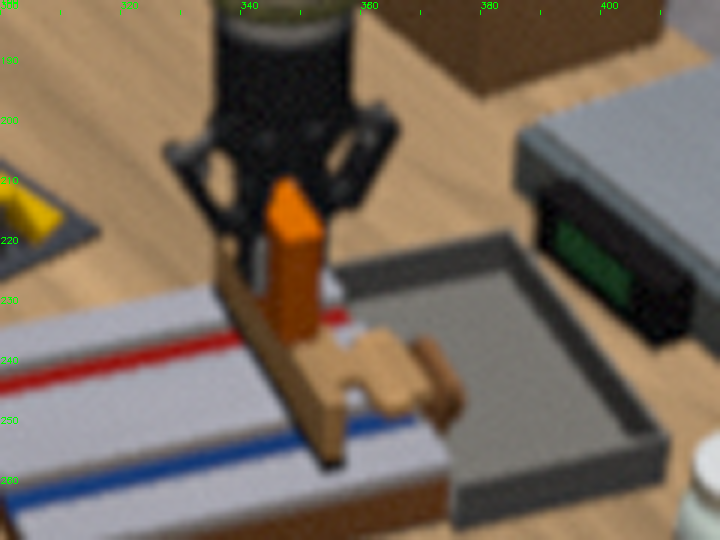

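View pics/t7.png

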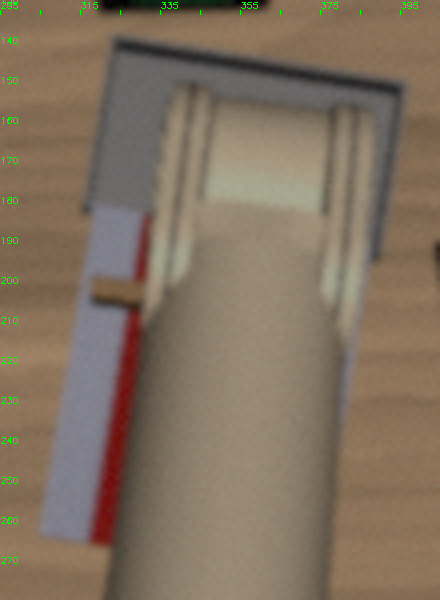

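Chips are in a train and the first one is tipping into the tray. I'll keep sweeping in the same direction.

Emit:
step_arm([
  [0,12,0,0,0,0],
  [0,12,-0.2,0,0,0],
  [0,12,-0.2,0,0,0],
  [0,12,-0.2,0,0,0],
])

```text
clock: 10.45
position: [0.6606, -0.0269, 0.1151]
ee_rot: [0.767, 0.641, 0.003, 0.002]
ft_force: [-0.3, -0.0, -1.9]
grip_width: 0.275
```

Run:
```python
from h import *
o,R=obs();p,W=scr_now(); print(inboard(p),W.round(3))
p,Rt=sweep_pose(0.15,0,.0457);plan(p,Rt)
crop(manip.camera("side"),300,180,120,90,6,"s8")
```

```text
t10.45 pos [ 0.6606 -0.0269  0.1151] x [0.178 0.984 0.002] y [ 0.984 -0.178  0.006] z [ 0.006  0.001 -1.   ] F [-0.3 -0.  -1.9] w0.275 j [-0.45  0.54  0.58  1.53 -0.31  1.16  0.01]
[[ 1.06210008e-01 -1.03940108e-04  4.58659127e-02]] [[ 0.984  0.18  -0.004]
 [-0.18   0.984  0.002]
 [ 0.004 -0.002  1.   ]]
n 2 total mm [-0.  44.1  0.4] turn [ 0.23  0.1  -0.09]
[np.float64(-0.0), np.float64(22.0), np.float64(0.2), np.float64(0.11), np.float64(0.05), np.float64(-0.04)] ,
[np.float64(-0.0), np.float64(22.0), np.float64(0.2), np.float64(0.11), np.float64(0.05), np.float64(-0.04)] ,
```

View pics/s8.png

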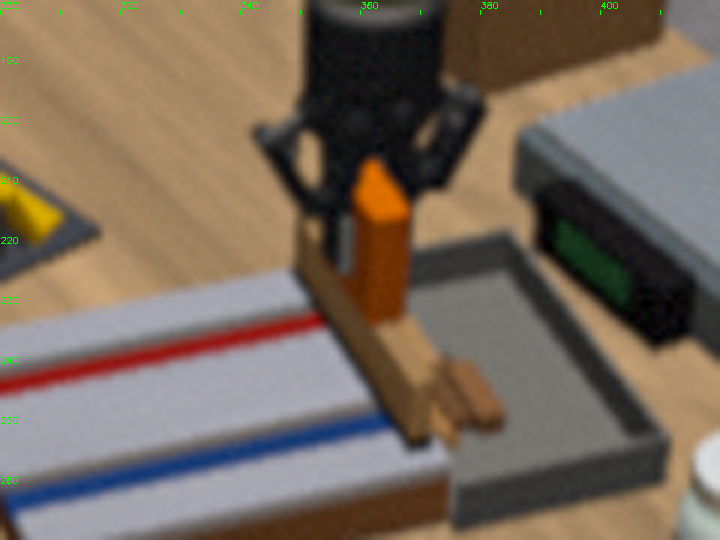

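Emit:
step_arm([
  [0,10,0,0,0,0],
  [0,10,0,0,0,0],
  [0,10,0,0,0,0],
  [0,10,0,0,0,0],
  [0,10,0,0,0,0],
  [0,10,0,0,0,0],
])

```text
clock: 11.25
position: [0.7248, -0.0384, 0.1152]
ee_rot: [0.767, 0.641, 0.003, 0.002]
ft_force: [-0.0, -0.6, -2.7]
grip_width: 0.273
```

Run:
```python
from h import *
o,R=obs();p,W=scr_now(); print(inboard(p),W.round(3))
crop(manip.camera("side"),300,180,120,90,6,"s9")
```

```text
t11.25 pos [ 0.7248 -0.0384  0.1152] x [0.178 0.984 0.002] y [ 0.984 -0.178  0.006] z [ 0.007  0.001 -1.   ] F [-0.  -0.6 -2.7] w0.273 j [-0.37  0.68  0.56  1.32 -0.36  1.24  0.03]
[[ 1.71407003e-01 -1.20449506e-05  4.60042004e-02]] [[ 0.984  0.179 -0.004]
 [-0.179  0.984  0.003]
 [ 0.005 -0.002  1.   ]]
```

View pics/s9.png

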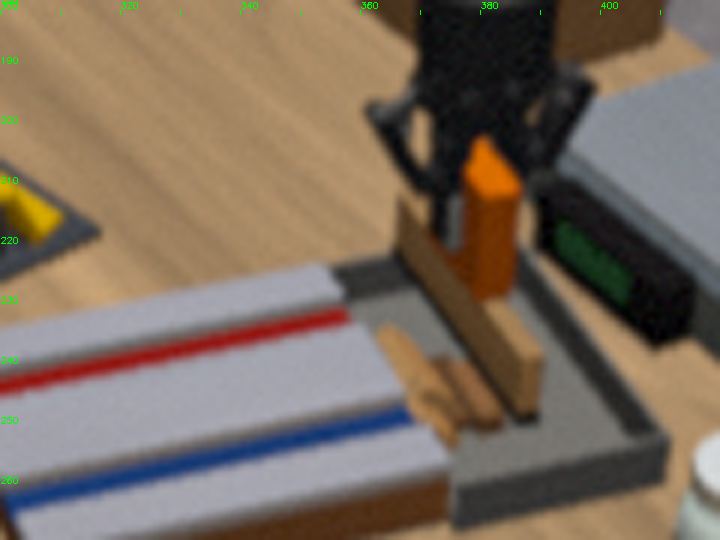

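Emit:
step_arm([
  [0,0,-15,0,0,0],
  [0,0,-25,0,0,0],
  [0,0,-30,0,0,0],
  [0,0,-30,0,0,0],
  [0,0,-5,0,0,0],
])

```text
clock: 11.92
position: [0.7244, -0.039, 0.2271]
ee_rot: [0.768, 0.641, 0.003, 0.003]
ft_force: [-0.1, 0.1, -2.6]
grip_width: 0.273
```

Run:
```python
from h import *
o,R=obs()
g=np.load("grasp.npz");plan(g["p"]+[0,0,.13],Rot.from_quat(g["q"]))
crop(manip.camera("side"),300,180,120,90,6,"s10")
```

```text
t11.93 pos [ 0.7244 -0.039   0.2271] x [0.178 0.984 0.002] y [ 0.984 -0.178  0.008] z [ 0.008  0.    -1.   ] F [-0.1  0.1 -2.6] w0.273 j [-0.37  0.61  0.6   1.19 -0.33  1.43  0.01]
n 10 total mm [ 299.  -247.9    8.9] turn [-25.08   4.91 -20.71]
[np.float64(29.9), np.float64(-24.8), np.float64(0.9), np.float64(-2.51), np.float64(0.49), np.float64(-2.07)] ,
[np.float64(30.8), np.float64(-23.7), np.float64(0.1), np.float64(-2.51), np.float64(0.49), np.float64(-2.07)] ,
[np.float64(31.6), np.float64(-22.6), np.float64(-0.7), np.float64(-2.51), np.float64(0.49), np.float64(-2.07)] ,
[np.float64(32.4), np.float64(-21.4), np.float64(-1.3), np.float64(-2.51), np.float64(0.49), np.float64(-2.07)] ,
[np.float64(33.2), np.float64(-20.1), np.float64(-2.0), np.float64(-2.51), np.float64(0.49), np.float64(-2.07)] ,
[np.float64(33.9), np.float64(-18.8), np.float64(-2.5), np.float64(-2.51), np.float64(0.49), np.float64(-2.07)] ,
[np.float64(34.6), np.float64(-17.4), np.float64(-3.0), np.float64(-2.51), np.float64(0.49), np.float64(-2.07)] ,
[np.float64(35.2), np.float64(-16.0), np.float64(-3.5), np.float64(-2.51), np.float64(0.49), np.float64(-2.07)] ,
[np.float64(35.8), np.float64(-14.6), np.float64(-3.8), np.float64(-2.51), np.float64(0.49), np.float64(-2.07)] ,
[np.float64(36.3), np.float64(-13.1), np.float64(-4.1), np.float64(-2.51), np.float64(0.49), np.float64(-2.07)] ,
```

View pics/s10.png

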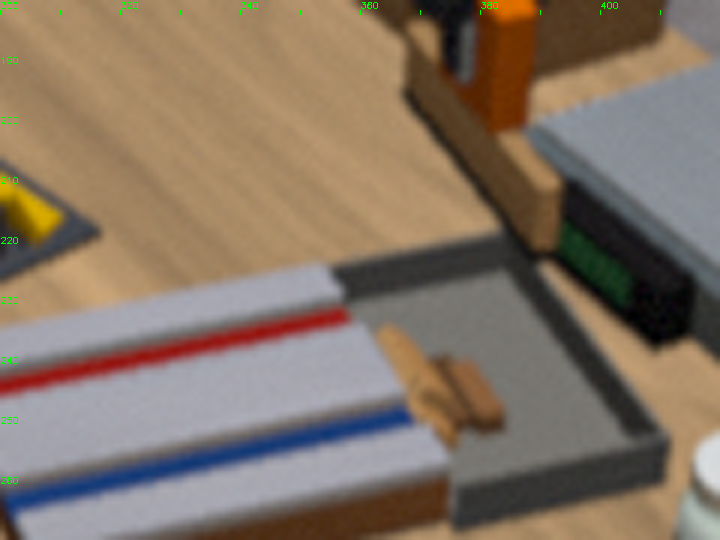

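Emit:
step_arm([
  [30,-25,1,-2.5,0.5,-2],
  [31,-24,0,-2.5,0.5,-2],
  [31.5,-22.5,-0.7,-2.5,0.5,-2],
  [32.5,-21.5,-1.3,-2.5,0.5,-2.1],
  [33,-20,-2,-2.5,0.5,-2.1],
  [34,-19,-2.5,-2.5,0.5,-2.1],
  [34.5,-17.5,-3,-2.5,0.5,-2.1],
  [35,-16,-3.5,-2.5,0.5,-2.1],
  [36,-14.5,-4,-2.5,0.5,-2.1],
  [36,-13,-4,-2.5,0.5,-2.1],
])

```text
clock: 13.22
position: [0.5189, 0.3048, 0.2014]
ee_rot: [0.617, 0.755, 0.171, 0.14]
ft_force: [0.3, 0.4, -2.6]
grip_width: 0.274
```

Run:
```python
from h import *
o,R=obs()
g=np.load("grasp.npz");plan(g["p"]+[0,0,.10],Rot.from_quat(g["q"]))
im=manip.camera("top");crop(im,295,130,110,150,4,"t11");
```

```text
t13.22 pos [0.5189 0.3048 0.2014] x [-0.199  0.98  -0.001] y [0.884 0.18  0.431] z [ 0.423  0.085 -0.902] F [ 0.3  0.4 -2.6] w0.274 j [-1.12  0.01  0.39  1.97  0.31  0.79 -0.7 ]
n 1 total mm [-8.2  5.9 19.2] turn [-0.34 -0.06  0.68]
[np.float64(-8.2), np.float64(5.9), np.float64(19.2), np.float64(-0.34), np.float64(-0.06), np.float64(0.68)] ,
```

View pics/t11.png

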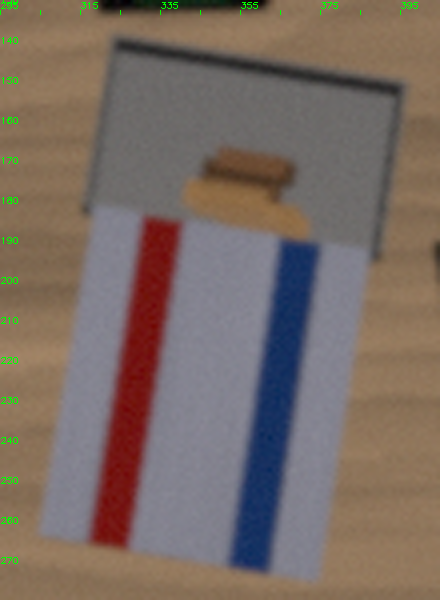

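Emit:
step_arm([
  [-7,5,10,-0.3,0,0.6],
  [-1,1,8,0,0,0],
  [0,0,0,0,0,0],
])

```text
clock: 13.65
position: [0.5287, 0.3036, 0.1834]
ee_rot: [0.618, 0.755, 0.172, 0.14]
ft_force: [0.3, -1.0, -2.8]
grip_width: 0.274
```

Run:
```python
from h import *
o,R=obs()
g=np.load("grasp.npz");G=Rot.from_quat(g["q"]);plan(g["p"]+[0,0,.03]+G.apply([0,.001,0]),G,step=25)
crop(manip.camera("side"),235,120,100,100,8,"s12")
```

```text
t13.65 pos [0.5287 0.3036 0.1834] x [-0.198  0.98   0.002] y [0.884 0.178 0.433] z [ 0.424  0.087 -0.901] F [ 0.3 -1.  -2.8] w0.274 j [-1.11  0.05  0.4   1.98  0.29  0.74 -0.68]
n 3 total mm [ -5.2 -24.1  61.9] turn [-0.23 -0.19  0.56]
[np.float64(-1.7), np.float64(-8.0), np.float64(20.6), np.float64(-0.08), np.float64(-0.06), np.float64(0.19)] ,
[np.float64(-1.7), np.float64(-8.0), np.float64(20.6), np.float64(-0.08), np.float64(-0.06), np.float64(0.19)] ,
[np.float64(-1.7), np.float64(-8.1), np.float64(20.6), np.float64(-0.08), np.float64(-0.06), np.float64(0.19)] ,
```

View pics/s12.png

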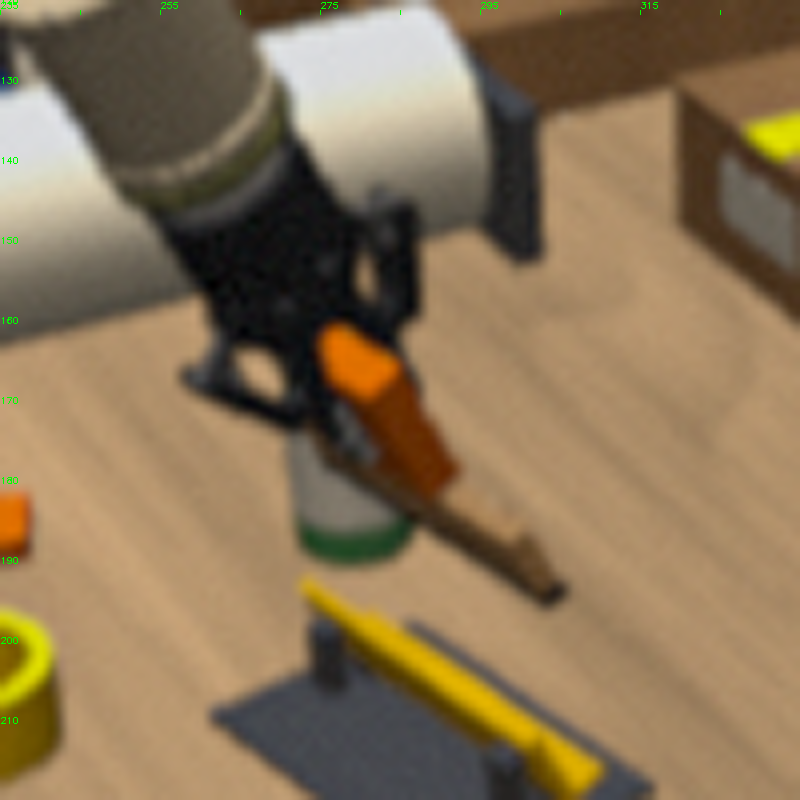

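Emit:
step_arm([
  [-5,3,4,-0.2,-0.2,0.6],
  [-0.5,0.5,0,0,0,0],
  [0,0,0,0,0,0],
])

```text
clock: 14.08
position: [0.536, 0.2977, 0.1819]
ee_rot: [0.623, 0.75, 0.174, 0.142]
ft_force: [0.3, -0.6, -2.3]
grip_width: 0.275
```

Run:
```python
from h import *
o,R=obs()
g=np.load("grasp.npz");G=Rot.from_quat(g["q"]);plan(g["p"]+[0,0,.03]+G.apply([0,.0015,0]),G,step=25)
```

```text
t14.07 pos [0.536  0.2977 0.1819] x [-0.184  0.983  0.004] y [0.884 0.164 0.437] z [ 0.429  0.084 -0.9  ] F [ 0.3 -0.6 -2.3] w0.275 j [-1.1   0.06  0.41  1.98  0.28  0.73 -0.68]
n 3 total mm [  1.8 -28.6  57.9] turn [ 0.02  0.07 -0.22]
[np.float64(0.6), np.float64(-9.5), np.float64(19.3), np.float64(0.01), np.float64(0.02), np.float64(-0.07)] ,
[np.float64(0.6), np.float64(-9.5), np.float64(19.3), np.float64(0.01), np.float64(0.02), np.float64(-0.07)] ,
[np.float64(0.6), np.float64(-9.5), np.float64(19.3), np.float64(0.01), np.float64(0.02), np.float64(-0.07)] ,
```

Emit:
step_arm([
  [0.6,-9.5,19,0,0,-0.1],
  [0.6,-9,19,0,0,-0.1],
  [0.5,-6.5,13,0,0,0],
  [0,0,0,0,0,0],
])

```text
clock: 14.58
position: [0.5359, 0.3005, 0.1248]
ee_rot: [0.621, 0.751, 0.175, 0.142]
ft_force: [-0.4, 0.1, -2.2]
grip_width: 0.271
```

Run:
```python
from h import *
o,R=obs()
g=np.load("grasp.npz");G=Rot.from_quat(g["q"]);
for z in (.03,.005): plan(g["p"]+[0,0,z]+G.apply([0,.0015,0]),G,step=25)
```

```text
t14.57 pos [0.5359 0.3005 0.1248] x [-0.188  0.982  0.004] y [0.883 0.167 0.439] z [ 0.43   0.086 -0.899] F [-0.4  0.1 -2.2] w0.271 j [-1.09  0.14  0.41  2.03  0.28  0.6  -0.71]
n 1 total mm [-0.7 -4.   6.4] turn [ 0.12 -0.03 -0.03]
[np.float64(-0.7), np.float64(-4.0), np.float64(6.4), np.float64(0.12), np.float64(-0.03), np.float64(-0.03)] ,
n 2 total mm [ -0.8 -15.   28.8] turn [ 0.12 -0.03 -0.03]
[np.float64(-0.4), np.float64(-7.5), np.float64(14.4), np.float64(0.06), np.float64(-0.02), np.float64(-0.02)] ,
[np.float64(-0.4), np.float64(-7.5), np.float64(14.4), np.float64(0.06), np.float64(-0.02), np.float64(-0.02)] ,
```

Emit:
step_arm([
  [-0.5,-5,10,0.1,0,0],
  [-0.3,-5,10,0,0,0],
  [0,-2,4,0,0,0],
  [0,0,0,0,0,0],
])

```text
clock: 15.08
position: [0.5364, 0.3003, 0.0977]
ee_rot: [0.621, 0.751, 0.175, 0.142]
ft_force: [0.2, -0.0, -2.1]
grip_width: 0.274
```

Run:
```python
from h import *
o,R=obs()
g=np.load("grasp.npz");G=Rot.from_quat(g["q"]);
for z in (.005,0): plan(g["p"]+[0,0,z]+G.apply([0,.001,0]),G,step=25)
crop(manip.camera("side"),255,150,80,80,8,"s13")
```

```text
t15.07 pos [0.5364 0.3003 0.0977] x [-0.188  0.982  0.005] y [0.883 0.167 0.438] z [ 0.43   0.087 -0.899] F [ 0.2 -0.  -2.1] w0.274 j [-1.08  0.18  0.41  2.05  0.27  0.53 -0.71]
n 1 total mm [-0.4 -4.   4.2] turn [ 0.11 -0.09 -0.05]
[np.float64(-0.4), np.float64(-4.0), np.float64(4.2), np.float64(0.11), np.float64(-0.09), np.float64(-0.05)] ,
n 1 total mm [-0.5 -6.2  8.7] turn [ 0.11 -0.09 -0.05]
[np.float64(-0.5), np.float64(-6.2), np.float64(8.7), np.float64(0.11), np.float64(-0.09), np.float64(-0.05)] ,
```

View pics/s13.png

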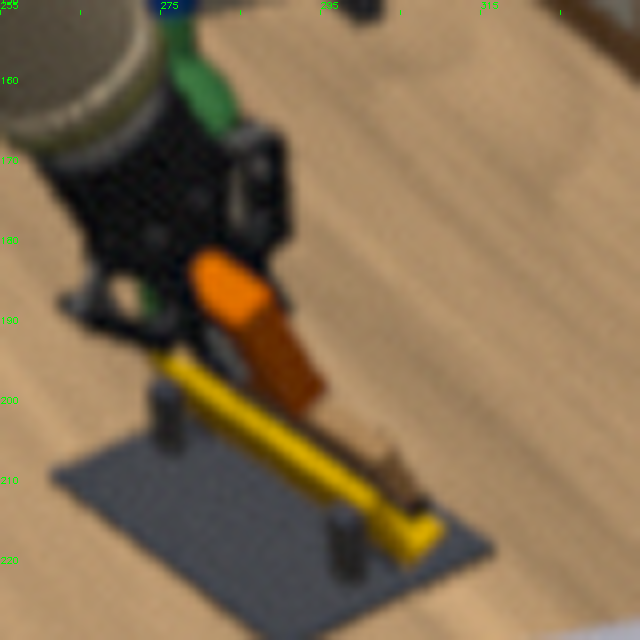

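Emit:
step_arm([
  [-0.4,-3,3,0.1,0,0],
  [0,-2,2.5,0,0,0],
  [0,0,0,0,0,0],
])

```text
clock: 15.5
position: [0.5346, 0.2999, 0.091]
ee_rot: [0.621, 0.751, 0.175, 0.141]
ft_force: [0.5, 0.1, -2.1]
grip_width: 0.274
```

Run:
```python
from h import *
o,R=obs()
g=np.load("grasp.npz");G=Rot.from_quat(g["q"]);
plan(g["p"],G,step=25)
```

```text
t15.50 pos [0.5346 0.2999 0.091 ] x [-0.188  0.982  0.006] y [0.884 0.167 0.438] z [ 0.429  0.087 -0.899] F [ 0.5  0.1 -2.1] w0.274 j [-1.08  0.19  0.41  2.06  0.27  0.52 -0.72]
n 1 total mm [-0.4 -2.7  3.5] turn [ 0.07 -0.14 -0.07]
[np.float64(-0.4), np.float64(-2.7), np.float64(3.5), np.float64(0.07), np.float64(-0.14), np.float64(-0.07)] ,
```

Emit:
step_arm([
  [-0.3,-1,1.5,0,-0.1,0],
  [0,-0.6,1,0,0,0],
  [0,0,0,0,0,0],
])

```text
clock: 15.88
position: [0.5344, 0.2997, 0.088]
ee_rot: [0.621, 0.751, 0.174, 0.142]
ft_force: [0.2, 0.3, -2.8]
grip_width: 0.28
```

Emit:
step_arm([
  [0,0,0.7,0,0,0],
  [0,0,0,0,0,0],
])

```text
clock: 16.12
position: [0.5348, 0.2997, 0.0874]
ee_rot: [0.621, 0.75, 0.174, 0.142]
ft_force: [0.1, -0.3, -2.2]
grip_width: 0.272
```

Run:
```python
from h import *
o,R=obs()
g=np.load("grasp.npz");G=Rot.from_quat(g["q"]);
plan(g["p"],G,step=25)
```

```text
t16.12 pos [0.5348 0.2997 0.0874] x [-0.187  0.982  0.004] y [0.883 0.167 0.438] z [ 0.43   0.086 -0.899] F [ 0.1 -0.3 -2.2] w0.272 j [-1.09  0.19  0.41  2.07  0.28  0.51 -0.72]
n 1 total mm [-0.1 -1.2  0.2] turn [ 0.09 -0.05 -0.07]
[np.float64(-0.1), np.float64(-1.2), np.float64(0.2), np.float64(0.09), np.float64(-0.05), np.float64(-0.07)] ,
```

Emit:
step_arm([
  [0,-0.8,0.5,0,0,0],
  [0,-0.2,0.8,0,0,0],
  [0,0,0,0,0,0],
])

```text
clock: 16.5
position: [0.5348, 0.2998, 0.0876]
ee_rot: [0.622, 0.75, 0.175, 0.142]
ft_force: [0.6, 0.1, -2.9]
grip_width: 0.28
```

Emit:
step_arm([
  [0,0,1,0,0,0],
  [0,0,0,0,0,0],
])

```text
clock: 16.75
position: [0.5351, 0.2999, 0.0876]
ee_rot: [0.622, 0.75, 0.175, 0.141]
ft_force: [0.6, -0.1, -2.4]
grip_width: 0.275
```

Run:
```python
from h import *
o,R=obs();print(o["torque"])
g=np.load("grasp.npz");G=Rot.from_quat(g["q"]);
plan(g["p"],G,step=25)
```

```text
t16.75 pos [0.5351 0.2999 0.0876] x [-0.186  0.982  0.006] y [0.883 0.165 0.439] z [ 0.43   0.087 -0.899] F [ 0.6 -0.1 -2.4] w0.275 j [-1.09  0.19  0.41  2.07  0.27  0.51 -0.72]
[-0.16232844  0.76627727 -0.02609684]
n 1 total mm [-0.3 -1.6  0.2] turn [ 0.13 -0.1  -0.17]
[np.float64(-0.3), np.float64(-1.6), np.float64(0.2), np.float64(0.13), np.float64(-0.1), np.float64(-0.17)] ,
```

Run:
```python
from h import *
crop(manip.camera("side"),255,150,80,80,8,"s14");crop(manip.camera("top"),195,190,100,80,8,"t14")
```

```text
(no output)
```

View pics/s14.png

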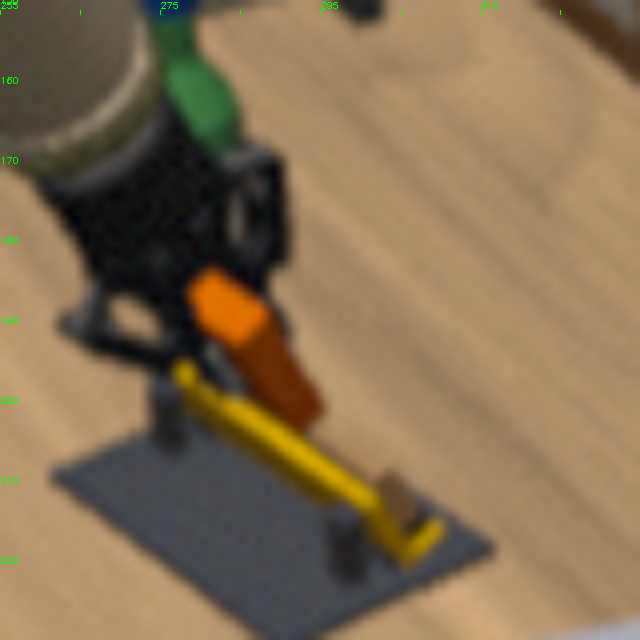

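View pics/t14.png

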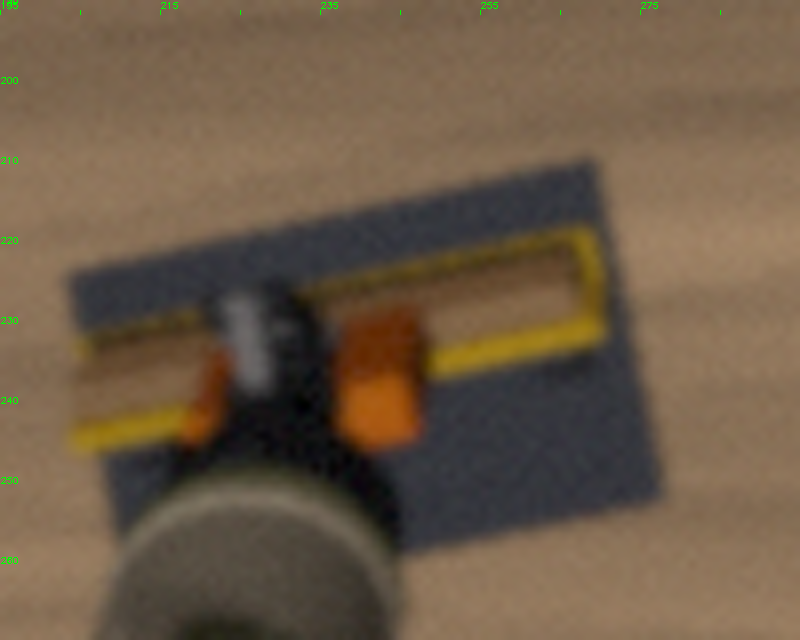

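Emit:
step_arm([
  [0,-1.5,-0.3,0.1,0,-0.1],
  [0,-1,0,0,0,0],
  [0,0,0,0,0,0],
])

```text
clock: 17.23
position: [0.5328, 0.2995, 0.0864]
ee_rot: [0.621, 0.751, 0.174, 0.141]
ft_force: [-1.8, -1.4, 0.4]
grip_width: 0.274
```

Run:
```python
from h import *
o,R=obs()
g=np.load("grasp.npz");G=Rot.from_quat(g["q"]);
plan(g["p"],G,step=25)
```

```text
t17.23 pos [0.5328 0.2995 0.0864] x [-0.188  0.982  0.005] y [0.884 0.167 0.437] z [ 0.429  0.086 -0.899] F [-1.8 -1.4  0.4] w0.274 j [-1.09  0.19  0.41  2.07  0.28  0.51 -0.73]
n 1 total mm [-0.3  1.   0.2] turn [ 0.04 -0.09 -0.05]
[np.float64(-0.3), np.float64(1.0), np.float64(0.2), np.float64(0.04), np.float64(-0.09), np.float64(-0.05)] ,
```

Emit:
step_arm([
  [0,0.4,0.2,0,0,0],
  [0,0,0,0,0,0],
  [0,0,0,0,0,0],
], jaw=60)

```text
clock: 17.6
position: [0.5339, 0.3002, 0.0871]
ee_rot: [0.621, 0.751, 0.175, 0.141]
ft_force: [0.3, 1.4, 0.0]
grip_width: 0.703
```

Run:
```python
from h import *
o,R=obs()
crop(manip.camera("side"),255,150,80,80,8,"s15");crop(manip.camera("top"),195,190,100,80,8,"t15")
```

```text
t17.60 pos [0.5339 0.3002 0.0871] x [-0.188  0.982  0.006] y [0.883 0.167 0.439] z [ 0.43   0.088 -0.899] F [0.3 1.4 0. ] w0.703 j [-1.09  0.19  0.41  2.07  0.28  0.51 -0.72]
```

View pics/s15.png

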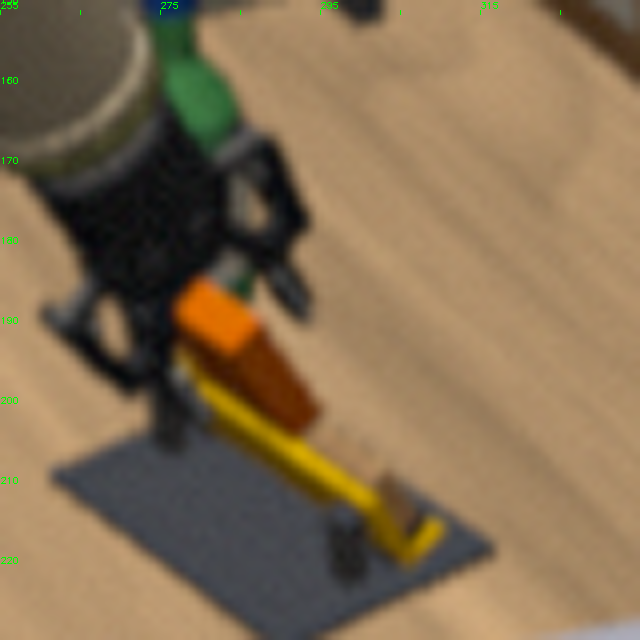

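View pics/t15.png

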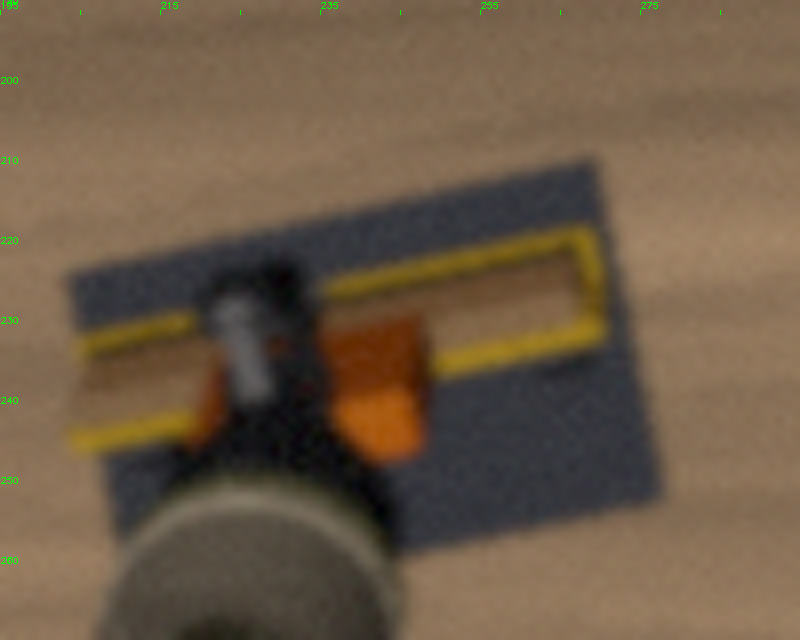

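Emit:
step_arm([
  [0,0,-10,0,0,0],
  [0,0,-20,0,0,0],
  [0,0,-30,0,0,0],
  [0,0,-40,0,0,0],
  [0,0,-40,0,0,0],
  [0,0,-30,0,0,0],
])

```text
clock: 18.45
position: [0.4577, 0.2832, 0.2453]
ee_rot: [0.622, 0.75, 0.174, 0.142]
ft_force: [-0.1, 0.3, -1.0]
grip_width: 0.703
```

```bash
cat >> h.py <<'E'
def down(p,yaw):
    """tool down, jaw (tool y) along world yaw"""
    y=np.array([np.cos(yaw),np.sin(yaw),0]);z=np.array([0,0,-1.]);return np.array(p),np.c_[np.cross(y,z),y,z]
E
python3 - <<'E'
from h import *
o,R=obs()
im=manip.camera("top");crop(im,195,200,90,75,8,"t16");crop(manip.camera("side"),255,175,80,60,8,"s16")
# red damper: jaw along y-ish
for a in (90,-90):
  print(a);plan([.575,-.268,.16],down([0,0,0],np.radians(a-.5))[1])
E
```

```text
t18.45 pos [0.4577 0.2832 0.2453] x [-0.187  0.982  0.004] y [0.884 0.166 0.438] z [ 0.43   0.085 -0.899] F [-0.1  0.3 -1. ] w0.703 j [-1.18 -0.19  0.34  2.05  0.41  0.94 -0.83]
90
n 15 total mm [-565.   -26.7   79.5] turn [ 22.15  17.6  -77.32]
[np.float64(-37.7), np.float64(-1.8), np.float64(5.3), np.float64(1.48), np.float64(1.17), np.float64(-5.15)] ,
[np.float64(-37.5), np.float64(-5.0), np.float64(4.6), np.float64(1.48), np.float64(1.17), np.float64(-5.15)] ,
[np.float64(-37.0), np.float64(-8.3), np.float64(4.0), np.float64(1.48), np.float64(1.17), np.float64(-5.15)] ,
[np.float64(-36.1), np.float64(-11.5), np.float64(3.5), np.float64(1.48), np.float64(1.17), np.float64(-5.15)] ,
[np.float64(-35.0), np.float64(-14.6), np.float64(3.1), np.float64(1.48), np.float64(1.17), np.float64(-5.15)] ,
[np.float64(-33.6), np.float64(-17.6), np.float64(2.9), np.float64(1.48), np.float64(1.17), np.float64(-5.15)] ,
[np.float64(-32.0), np.float64(-20.5), np.float64(2.7), np.float64(1.48), np.float64(1.17), np.float64(-5.15)] ,
[np.float64(-30.1), np.float64(-23.2), np.float64(2.6), np.float64
[... 1879 characters left out ...]
oat64(-1.56), np.float64(6.62)] ,
[np.float64(-18.2), np.float64(32.1), np.float64(9.6), np.float64(1.24), np.float64(-1.56), np.float64(6.62)] ,
[np.float64(-14.1), np.float64(34.1), np.float64(9.3), np.float64(1.24), np.float64(-1.56), np.float64(6.62)] ,
[np.float64(-9.8), np.float64(35.7), np.float64(8.9), np.float64(1.24), np.float64(-1.56), np.float64(6.62)] ,
[np.float64(-5.4), np.float64(36.8), np.float64(8.3), np.float64(1.24), np.float64(-1.56), np.float64(6.62)] ,
[np.float64(-0.9), np.float64(37.3), np.float64(7.6), np.float64(1.24), np.float64(-1.56), np.float64(6.62)] ,
[np.float64(3.6), np.float64(37.3), np.float64(6.8), np.float64(1.24), np.float64(-1.56), np.float64(6.62)] ,
```

View pics/t16.png

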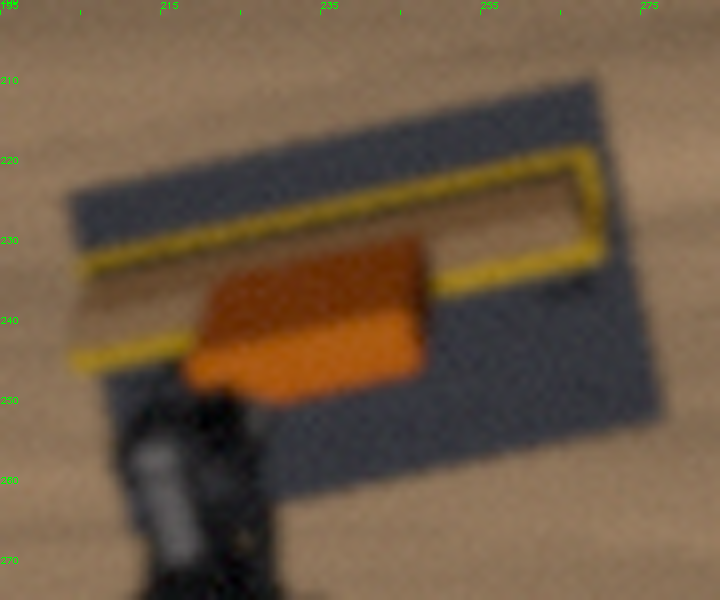

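View pics/s16.png

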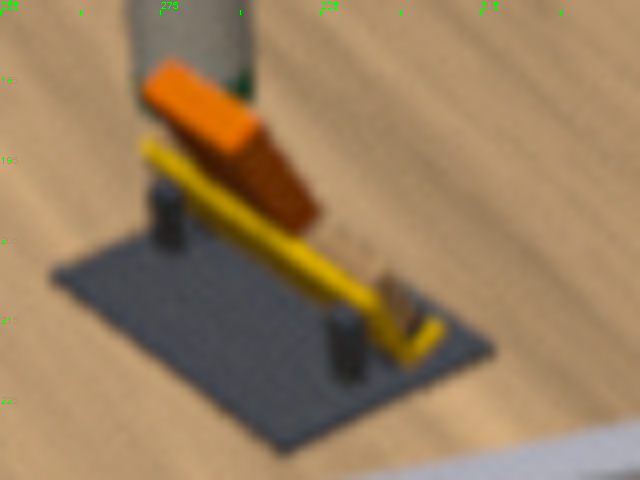

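The scraper is back in the rest and matches its first picture to within a pixel. Next I move over the red damper.

Emit:
step_arm([
  [-38,-2,5,1.2,-1.6,6.6],
  [-37.5,3,6,1.2,-1.6,6.6],
  [-37,7,7,1.2,-1.6,6.6],
  [-35.5,11.5,8,1.2,-1.6,6.6],
  [-34,15.5,8.5,1.2,-1.6,6.6],
  [-31.5,19.5,9,1.2,-1.6,6.6],
  [-29,23,9.5,1.2,-1.6,6.6],
  [-25.5,26.5,9.7,1.2,-1.6,6.6],
  [-22,29.5,9.7,1.2,-1.6,6.6],
  [-18,32,9.6,1.2,-1.6,6.6],
  [-14,34,9.3,1.2,-1.6,6.6],
  [-10,36,9,1.2,-1.6,6.6],
  [-5,37,8.3,1.2,-1.6,6.6],
  [-1,37,7.5,1.2,-1.6,6.6],
  [3.5,37,7,1.2,-1.6,6.6],
])

```text
clock: 20.42
position: [0.5611, -0.2875, 0.1547]
ee_rot: [1.0, -0.029, -0.006, 0.001]
ft_force: [0.4, -0.2, 0.3]
grip_width: 0.706
```

Run:
```python
from h import *
o,R=obs()
plan([.576,-.267,.11],down([0,0,0],np.radians(-90.5))[1],step=30)
```

```text
t20.43 pos [ 0.5611 -0.2875  0.1547] x [ 0.998 -0.058 -0.012] y [-0.058 -0.998  0.002] z [-0.012 -0.002 -1.   ] F [ 0.4 -0.2  0.3] w0.706 j [-0.29  0.56  0.95  1.57 -0.46  1.26 -0.89]
n 2 total mm [ 14.2 -21.4  44.5] turn [ 0.11  0.67 -2.8 ]
[np.float64(7.1), np.float64(-10.7), np.float64(22.3), np.float64(0.05), np.float64(0.34), np.float64(-1.4)] ,
[np.float64(7.2), np.float64(-10.5), np.float64(22.3), np.float64(0.05), np.float64(0.34), np.float64(-1.4)] ,
```

Emit:
step_arm([
  [7,-10,20,0,0.3,-1.4],
  [7,-9,20,0,0.3,-1.4],
  [0,0,0,0,0,0],
])

```text
clock: 20.8
position: [0.5738, -0.2732, 0.1109]
ee_rot: [1.0, -0.007, -0.003, 0.003]
ft_force: [-0.1, 0.4, -0.1]
grip_width: 0.701
```

Run:
```python
from h import *
o,R=obs()
plan([.576,-.267,.017],down([0,0,0],np.radians(-90.5))[1],step=30)
crop(manip.camera("side"),320,230,130,110,6,"s20");crop(manip.camera("top"),395,170,110,100,6,"t20")
for n in("top","side"): print(n,proj(n,[[.576,-.267,.026],o["position"],o["position"]+[0,.03,0],o["position"]-[0,.03,0]]))
```

```text
t20.80 pos [ 0.5738 -0.2732  0.1109] x [ 1.    -0.014 -0.006] y [-0.014 -1.     0.005] z [-0.006 -0.005 -1.   ] F [-0.1  0.4 -0.1] w0.701 j [-0.29  0.6   0.91  1.61 -0.49  1.19 -0.86]
n 4 total mm [ 2.7 -6.7 93.8] turn [ 0.29  0.34 -0.33]
[np.float64(0.7), np.float64(-1.7), np.float64(23.5), np.float64(0.07), np.float64(0.08), np.float64(-0.08)] ,
[np.float64(0.6), np.float64(-1.6), np.float64(23.5), np.float64(0.07), np.float64(0.08), np.float64(-0.08)] ,
[np.float64(0.6), np.float64(-1.6), np.float64(23.5), np.float64(0.07), np.float64(0.08), np.float64(-0.08)] ,
[np.float64(0.6), np.float64(-1.6), np.float64(23.5), np.float64(0.07), np.float64(0.08), np.float64(-0.08)] ,
top [[435.30111844 219.23441912]
 [445.15187608 216.34650688]
 [434.04202143 216.5997937 ]
 [456.26335787 216.09318296]]
side [[378.97225899 294.01484565]
 [381.28798403 274.68528408]
 [375.4966934  268.74164353]
 [387.27334626 280.82810163]]
```

View pics/s20.png

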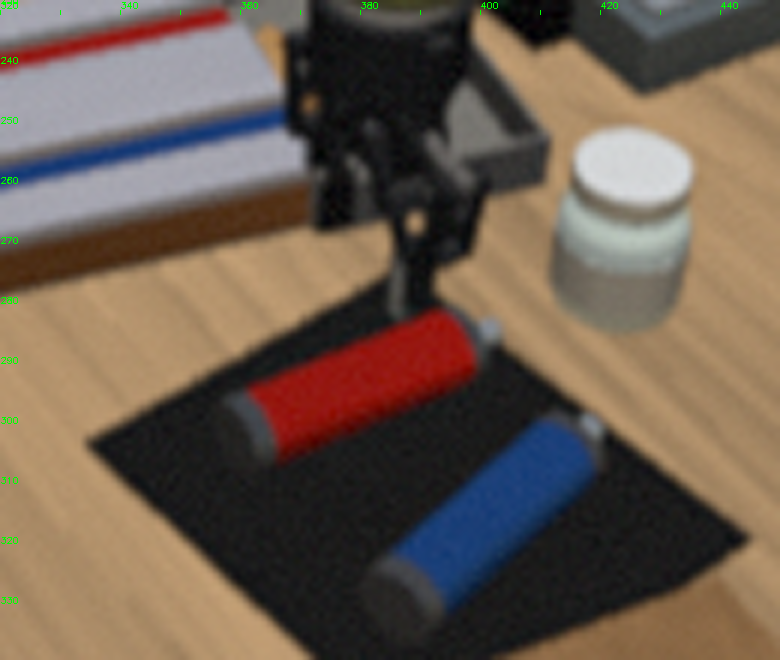

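View pics/t20.png

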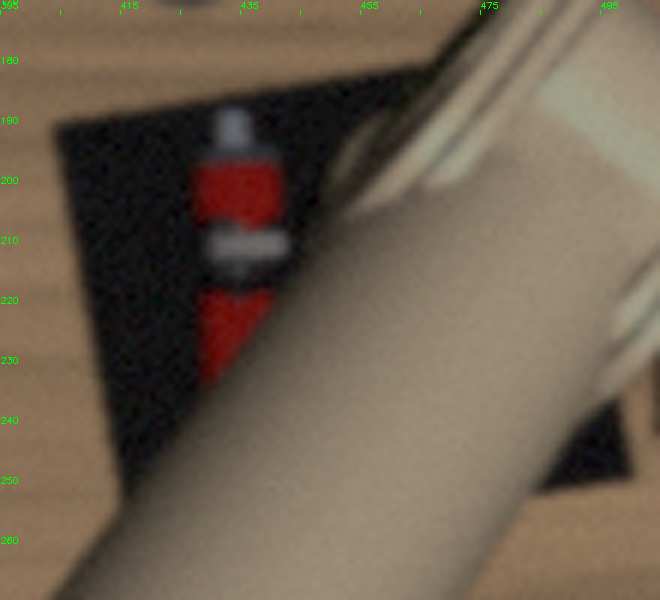

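Emit:
step_arm([
  [2,-6,15,0.3,0.3,-0.3],
  [0.5,-0.5,25,0,0,0],
  [0,0,5,0,0,0],
  [0,0,0,0,0,0],
], jaw=66)

```text
clock: 21.4
position: [0.5778, -0.2672, 0.0681]
ee_rot: [1.0, -0.005, 0.003, 0.0]
ft_force: [0.1, -0.1, 0.5]
grip_width: 0.776
```

Run:
```python
from h import *
o,R=obs()
plan([.576,-.267,.017],down([0,0,0],np.radians(-90.5))[1],step=30)
```

```text
t21.40 pos [ 0.5778 -0.2672  0.0681] x [ 1.    -0.01   0.006] y [-0.01 -1.    0.  ] z [ 0.006 -0.001 -1.   ] F [ 0.1 -0.1  0.5] w0.776 j [-0.27  0.64  0.87  1.65 -0.54  1.11 -0.83]
n 2 total mm [-2.1 -0.2 51.1] turn [ 0.03 -0.35 -0.06]
[np.float64(-1.0), np.float64(-0.1), np.float64(25.5), np.float64(0.01), np.float64(-0.17), np.float64(-0.03)] ,
[np.float64(-1.0), np.float64(-0.1), np.float64(25.5), np.float64(0.01), np.float64(-0.17), np.float64(-0.03)] ,
```

Emit:
step_arm([
  [-1.5,0,15,0,-0.3,0],
  [-0.5,0,20,0,0,0],
  [0,0,11,0,0,0],
  [0,0,0,0,0,0],
])

```text
clock: 21.9
position: [0.576, -0.2672, 0.0194]
ee_rot: [1.0, -0.005, 0.001, 0.0]
ft_force: [-0.5, 0.3, 0.5]
grip_width: 0.775
```

Run:
```python
from h import *
o,R=obs()
plan([.576,-.267,.017],down([0,0,0],np.radians(-90.5))[1],step=30)
crop(manip.camera("side"),340,240,90,80,8,"s21")
```

```text
t21.90 pos [ 0.576  -0.2672  0.0194] x [ 1.    -0.01   0.001] y [-0.01  -1.     0.001] z [ 0.001 -0.001 -1.   ] F [-0.5  0.3  0.5] w0.775 j [-0.24  0.7   0.83  1.67 -0.58  1.03 -0.8 ]
n 1 total mm [-0.  -0.2  2.4] turn [ 0.03 -0.07 -0.05]
[np.float64(-0.0), np.float64(-0.2), np.float64(2.4), np.float64(0.03), np.float64(-0.07), np.float64(-0.05)] ,
```

View pics/s21.png

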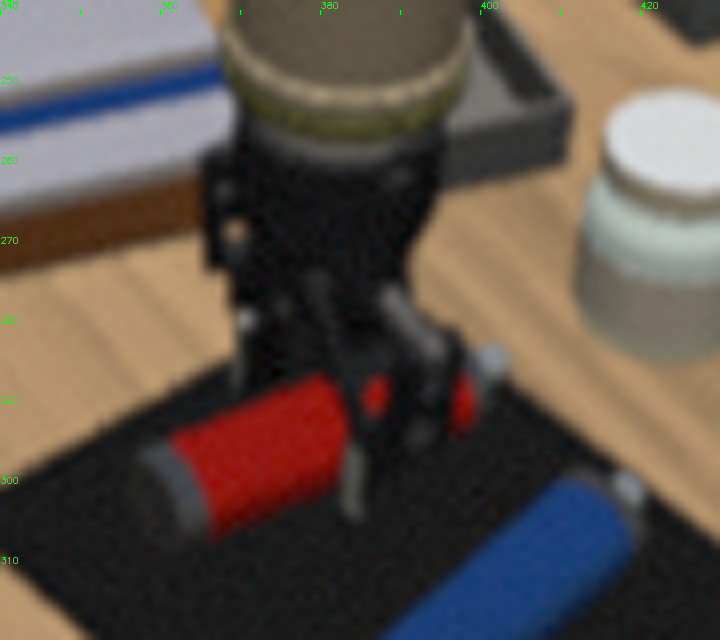

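Emit:
step_arm([
  [0,0,2.4,0,0,0],
  [0,0,0,0,0,0],
  [0,0,0,0,0,0],
  [0,0,0,0,0,0],
  [0,0,0,0,0,0],
], jaw=30, force=60)

```text
clock: 22.58
position: [0.5765, -0.2675, 0.0181]
ee_rot: [1.0, -0.005, 0.001, 0.001]
ft_force: [1.3, -0.2, -2.9]
grip_width: 0.445
```

Emit:
step_arm([
  [0,0,-3,0,0,0],
  [0,0,-10,0,0,0],
  [0,0,-20,0,0,0],
  [0,0,-25,0,0,0],
  [0,0,-25,0,0,0],
  [0,0,-10,0,0,0],
])

```text
clock: 23.32
position: [0.5762, -0.268, 0.1183]
ee_rot: [1.0, -0.005, 0.002, 0.001]
ft_force: [-0.8, 0.7, -3.4]
grip_width: 0.448
```

Run:
```python
from h import *
o,R=obs();print(o["torque"])
p=T(BOARD,(0,.05,.13))[0];print(p)
plan(p,down([0,0,0],BOARD[2]-np.pi/2)[1])
crop(manip.camera("side"),320,200,120,110,6,"s22")
```

```text
t23.32 pos [ 0.5762 -0.268   0.1183] x [ 1.    -0.011  0.004] y [-0.011 -1.     0.002] z [ 0.004 -0.002 -1.   ] F [-0.8  0.7 -3.4] w0.448 j [-0.3   0.59  0.91  1.61 -0.49  1.19 -0.86]
[-0.00918271 -0.02342558  0.01930471]
[0.56440228 0.04120111 0.13      ]
n 8 total mm [ -15.  -309.1  -12.2] turn [ 0.07 -0.22  9.65]
[np.float64(-1.9), np.float64(-38.6), np.float64(-1.5), np.float64(0.01), np.float64(-0.03), np.float64(1.21)] ,
[np.float64(-2.7), np.float64(-38.6), np.float64(-1.5), np.float64(0.01), np.float64(-0.03), np.float64(1.21)] ,
[np.float64(-3.5), np.float64(-38.5), np.float64(-1.5), np.float64(0.01), np.float64(-0.03), np.float64(1.21)] ,
[np.float64(-4.3), np.float64(-38.4), np.float64(-1.5), np.float64(0.01), np.float64(-0.03), np.float64(1.21)] ,
[np.float64(-5.1), np.float64(-38.3), np.float64(-1.5), np.float64(0.01), np.float64(-0.03), np.float64(1.21)] ,
[np.float64(-5.9), np.float64(-38.2), np.float64(-1.5), np.float64(0.01), np.float64(-0.03), np.float64(1.21)] ,
[np.float64(-6.7), np.float64(-38.1), np.float64(-1.5), np.float64(0.01), np.float64(-0.03), np.float64(1.21)] ,
[np.float64(-7.5), np.float64(-37.9), np.float64(-1.5), np.float64(0.01), np.float64(-0.03), np.float64(1.21)] ,
```

View pics/s22.png

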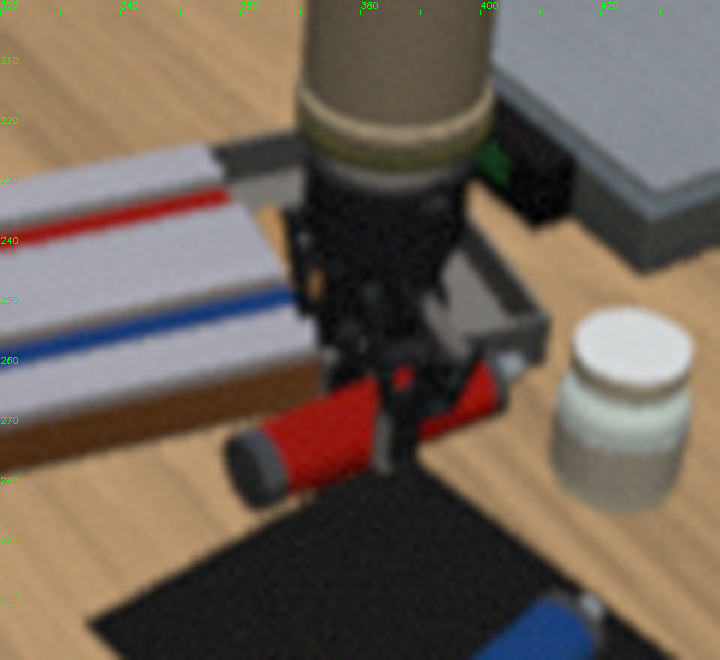

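Emit:
step_arm([
  [-2,-38,-1.5,0,0,1.2],
  [-3,-38.5,-1.5,0,0,1.2],
  [-3.5,-38.5,-1.5,0,0,1.2],
  [-4.5,-38.5,-1.5,0,0,1.2],
  [-5,-38,-1.5,0,0,1.2],
  [-6,-38,-1.5,0,0,1.2],
  [-7,-38,-1.5,0,0,1.2],
  [-7.5,-38,-1.5,0,0,1.2],
  [0,0,0,0,0,0],
])

```text
clock: 24.5
position: [0.5614, 0.0498, 0.1281]
ee_rot: [0.996, -0.092, 0.0, 0.001]
ft_force: [-0.6, -0.5, -3.6]
grip_width: 0.443
```

Run:
```python
from h import *
o,R=obs()
p=T(BOARD,(0,.05,.08))[0];print(p)
plan(p,down([0,0,0],BOARD[2]-np.pi/2)[1])
```

```text
t24.50 pos [0.5614 0.0498 0.1281] x [ 0.983 -0.184  0.001] y [-0.184 -0.983  0.001] z [ 0.001 -0.001 -1.   ] F [-0.6 -0.5 -3.6] w0.443 j [-0.99  0.43  1.02  1.8  -0.4   1.14 -1.6 ]
[0.56440228 0.04120111 0.08      ]
n 2 total mm [ 4.5  7.8 48.1] turn [ 0.06 -0.06 -0.34]
[np.float64(2.3), np.float64(3.9), np.float64(24.0), np.float64(0.03), np.float64(-0.03), np.float64(-0.17)] ,
[np.float64(2.3), np.float64(3.9), np.float64(24.0), np.float64(0.03), np.float64(-0.03), np.float64(-0.17)] ,
```

Emit:
step_arm([
  [3,5,20,0,0,-0.3],
  [1.5,2.5,22,0,0,0],
  [0,0,3,0,0,0],
  [0,0,0,0,0,0],
])

```text
clock: 25.0
position: [0.5634, 0.037, 0.0788]
ee_rot: [0.996, -0.091, -0.001, 0.002]
ft_force: [0.2, -0.2, -2.7]
grip_width: 0.446
```

Run:
```python
from h import *
o,R=obs()
p=T(BOARD,(0,.05,.052))[0];print(p)
plan(p,down([0,0,0],BOARD[2]-np.pi/2)[1],step=15)
im=manip.camera("top");cv2.imwrite("pics/top23.png",im);crop(manip.camera("side"),280,190,120,90,6,"s23");crop(im,295,150,110,130,6,"t23")
```

```text
t25.00 pos [0.5634 0.037  0.0788] x [ 0.983 -0.182 -0.001] y [-0.182 -0.983  0.003] z [-0.001 -0.003 -1.   ] F [ 0.2 -0.2 -2.7] w0.446 j [-0.92  0.5   0.96  1.83 -0.46  1.06 -1.53]
[0.56440228 0.04120111 0.052     ]
n 2 total mm [ 0.3 -4.4 26.8] turn [ 0.18  0.05 -0.22]
[np.float64(0.1), np.float64(-2.2), np.float64(13.4), np.float64(0.09), np.float64(0.03), np.float64(-0.11)] ,
[np.float64(0.1), np.float64(-2.2), np.float64(13.4), np.float64(0.09), np.float64(0.03), np.float64(-0.11)] ,
```

View pics/s23.png

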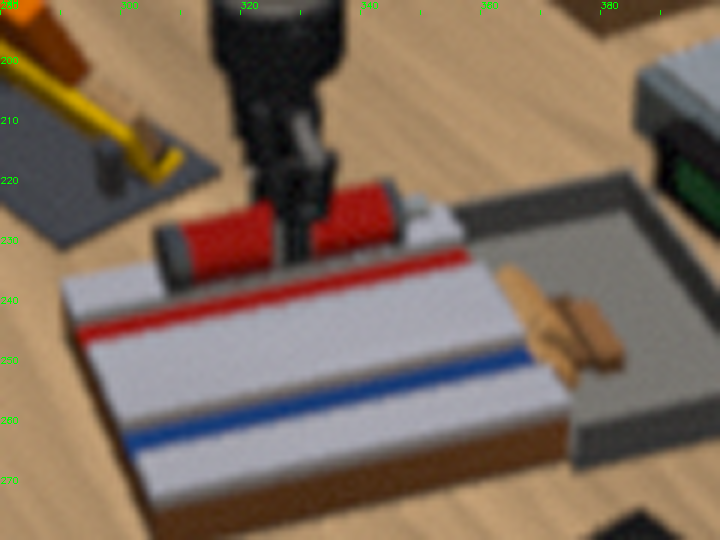

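View pics/t23.png

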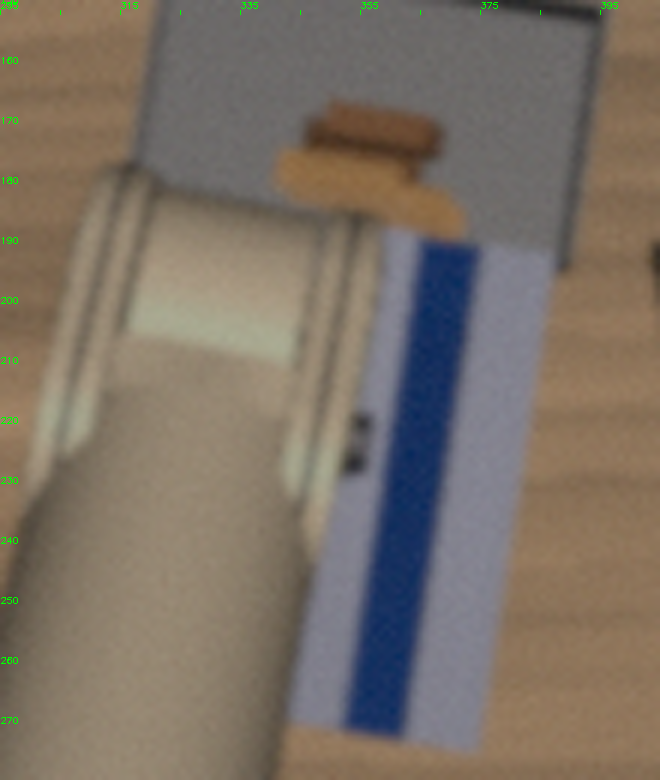

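Emit:
step_arm([
  [0.3,-4,5,0.1,0,-0.2],
  [0,-0.3,8,0,0,0],
  [0,0,3,0,0,0],
  [0,0,0,0,0,0],
])

```text
clock: 25.6
position: [0.5654, 0.0425, 0.063]
ee_rot: [0.996, -0.089, 0.001, -0.0]
ft_force: [-0.3, -0.5, -2.8]
grip_width: 0.441
```

Run:
```python
from h import *
o,R=obs()
p=T(BOARD,(0,.05,.050))[0];print(p)
plan(p,down([0,0,0],BOARD[2]-np.pi/2)[1],step=15)
crop(manip.camera("side"),280,190,100,75,8,"s24")
```

```text
t25.60 pos [0.5654 0.0425 0.063 ] x [ 0.984 -0.177  0.001] y [-0.177 -0.984 -0.   ] z [ 0.001  0.    -1.   ] F [-0.3 -0.5 -2.8] w0.441 j [-0.9   0.52  0.94  1.84 -0.49  1.03 -1.52]
[0.56440228 0.04120111 0.05      ]
n 1 total mm [-0.8  1.4 13. ] turn [-0.02 -0.07  0.08]
[np.float64(-0.8), np.float64(1.4), np.float64(13.0), np.float64(-0.02), np.float64(-0.07), np.float64(0.08)] ,
```

View pics/s24.png

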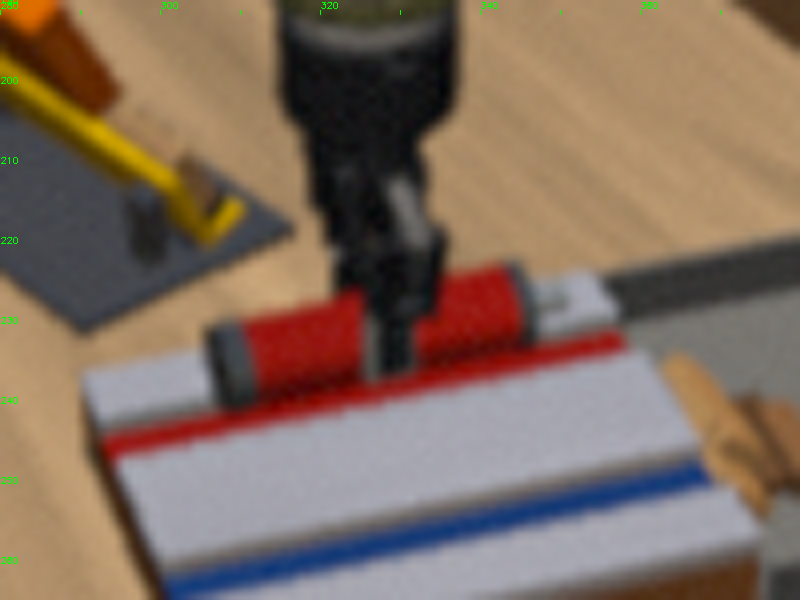

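Emit:
step_arm([
  [-0.8,1.2,4,0,0,0],
  [0,0,4,0,0,0],
  [0,0,1.5,0,0,0],
  [0,0,0,0,0,0],
])

```text
clock: 26.15
position: [0.5645, 0.0413, 0.0532]
ee_rot: [0.996, -0.089, 0.001, -0.0]
ft_force: [1.1, 0.1, -3.9]
grip_width: 0.444
```

Run:
```python
from h import *
o,R=obs()
p=T(BOARD,(0,.05,.050))[0]
plan(p,down([0,0,0],BOARD[2]-np.pi/2)[1],step=15)
```

```text
t26.15 pos [0.5645 0.0413 0.0532] x [ 0.984 -0.177  0.001] y [-0.177 -0.984 -0.001] z [ 0.002  0.    -1.   ] F [ 1.1  0.1 -3.9] w0.444 j [-0.89  0.53  0.93  1.85 -0.5   1.01 -1.51]
n 1 total mm [-0.1  0.1  3.2] turn [-0.03 -0.08  0.07]
[np.float64(-0.1), np.float64(0.1), np.float64(3.2), np.float64(-0.03), np.float64(-0.08), np.float64(0.07)] ,
```

Emit:
step_arm([
  [0,0,1.5,0,0,0],
  [0,0,0.7,0,0,0],
])

```text
clock: 26.4
position: [0.5647, 0.0413, 0.0511]
ee_rot: [0.996, -0.089, 0.001, -0.0]
ft_force: [-1.7, 1.1, 0.4]
grip_width: 0.44
```

Emit:
step_arm([
  [0,0,1.2,0,0,0],
])

```text
clock: 26.52
position: [0.565, 0.0414, 0.0505]
ee_rot: [0.996, -0.089, 0.001, -0.001]
ft_force: [-5.0, 0.6, 10.6]
grip_width: 0.446
```

Emit:
step_arm([
  [0,0,1.2,0,0,0],
])

```text
clock: 26.65
position: [0.5652, 0.0414, 0.0503]
ee_rot: [0.996, -0.089, 0.001, -0.001]
ft_force: [-8.2, 0.7, 16.6]
grip_width: 0.441
```

Emit:
step_arm([
  [0,0,-0.3,0,0,0],
  [0,0,0,0,0,0],
  [0,0,0,0,0,0],
], jaw=58)

```text
clock: 27.02
position: [0.566, 0.0413, 0.0513]
ee_rot: [0.996, -0.089, 0.002, -0.001]
ft_force: [0.3, 0.7, 0.6]
grip_width: 0.679
```

Emit:
step_arm([
  [0,0,-5,0,0,0],
  [0,0,-15,0,0,0],
  [0,0,-25,0,0,0],
  [0,0,-30,0,0,0],
  [0,0,-15,0,0,0],
])

```text
clock: 27.65
position: [0.5655, 0.0405, 0.1461]
ee_rot: [0.996, -0.09, 0.002, -0.001]
ft_force: [0.2, 0.3, 0.6]
grip_width: 0.682
```

Run:
```python
from h import *
o,R=obs()
plan([.580,-.374,.13],down([0,0,0],np.radians(17-90))[1])
crop(manip.camera("side"),280,190,100,75,8,"s25")
```

```text
t27.65 pos [0.5655 0.0405 0.1461] x [ 0.984 -0.179  0.003] y [-0.179 -0.984 -0.002] z [ 0.004  0.002 -1.   ] F [0.2 0.3 0.6] w0.682 j [-0.98  0.41  1.03  1.77 -0.38  1.17 -1.58]
n 11 total mm [ 88.3 405.3  15.4] turn [ -0.09  -0.22 -27.3 ]
[np.float64(8.0), np.float64(36.8), np.float64(1.4), np.float64(-0.01), np.float64(-0.02), np.float64(-2.48)] ,
[np.float64(6.4), np.float64(37.2), np.float64(1.4), np.float64(-0.01), np.float64(-0.02), np.float64(-2.48)] ,
[np.float64(4.8), np.float64(37.4), np.float64(1.4), np.float64(-0.01), np.float64(-0.02), np.float64(-2.48)] ,
[np.float64(3.2), np.float64(37.6), np.float64(1.4), np.float64(-0.01), np.float64(-0.02), np.float64(-2.48)] ,
[np.float64(1.6), np.float64(37.7), np.float64(1.4), np.float64(-0.01), np.float64(-0.02), np.float64(-2.48)] ,
[np.float64(-0.1), np.float64(37.7), np.float64(1.4), np.float64(-0.01), np.float64(-0.02), np.float64(-2.48)] ,
[np.float64(-1.7), np.float64(37.7), np.float64(1.4), np.float64(-0.01), np.float64(-0.02), np.float64(-2.48)] ,
[np.float64(-3.3), np.float64(37.6), np.float64(1.4), np.float64(-0.01), np.float64(-0.02), np.float64(-2.48)] ,
[np.float64(-5.0), np.float64(37.4), np.float64(1.4), np.float64(-0.01), np.float64(-0.02), np.float64(-2.48)] ,
[np.float64(-6.6), np.float64(37.1), np.float64(1.4), np.float64(-0.01), np.float64(-0.02), np.float64(-2.48)] ,
[np.float64(-8.2), np.float64(36.8), np.float64(1.5), np.float64(-0.01), np.float64(-0.02), np.float64(-2.48)] ,
```

View pics/s25.png

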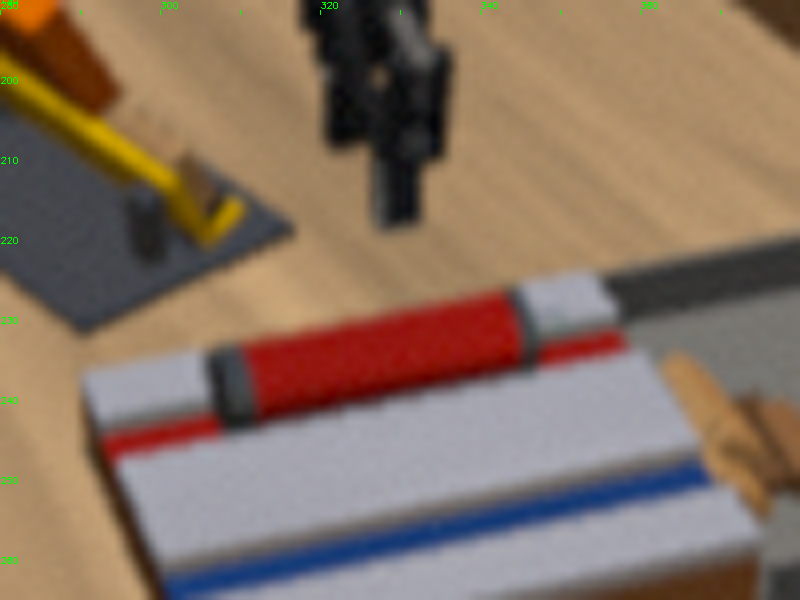

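Emit:
step_arm([
  [8,37,1.4,0,0,-2.5],
  [6.5,37,1.4,0,0,-2.5],
  [5,37.5,1.4,0,0,-2.5],
  [3,37.5,1.4,0,0,-2.5],
  [1.5,37.5,1.4,0,0,-2.5],
  [0,37.5,1.4,0,0,-2.5],
  [-1.7,37.5,1.4,0,0,-2.5],
  [-3.3,37.5,1.4,0,0,-2.5],
  [-5,37.5,1.4,0,0,-2.5],
  [-6.5,37,1.4,0,0,-2.5],
  [-8,35,1.4,0,0,-2.4],
  [0,0,0,0,0,0],
], jaw=66)

```text
clock: 29.2
position: [0.5837, -0.3804, 0.1229]
ee_rot: [0.987, 0.16, -0.0, -0.003]
ft_force: [0.2, 1.0, 0.6]
grip_width: 0.777
```

Run:
```python
from h import *
o,R=obs()
plan([.580,-.374,.07],down([0,0,0],np.radians(17-90))[1])
im=manip.camera("top");crop(im,395,150,130,120,6,"t26");crop(im,295,130,110,150,4,"t26b")
crop(manip.camera("side"),330,230,130,110,6,"s26")
```

```text
t29.20 pos [ 0.5837 -0.3804  0.1229] x [0.949 0.315 0.   ] y [ 0.315 -0.949 -0.007] z [-0.002  0.006 -1.   ] F [0.2 1.  0.6] w0.777 j [-0.02  0.69  0.82  1.4  -0.52  1.27 -0.41]
n 2 total mm [-1.5 -6.9 52.9] turn [-0.38 -0.01  1.38]
[np.float64(-0.7), np.float64(-3.4), np.float64(26.5), np.float64(-0.19), np.float64(-0.01), np.float64(0.69)] ,
[np.float64(-0.8), np.float64(-3.5), np.float64(26.5), np.float64(-0.19), np.float64(-0.01), np.float64(0.69)] ,
```

View pics/s26.png

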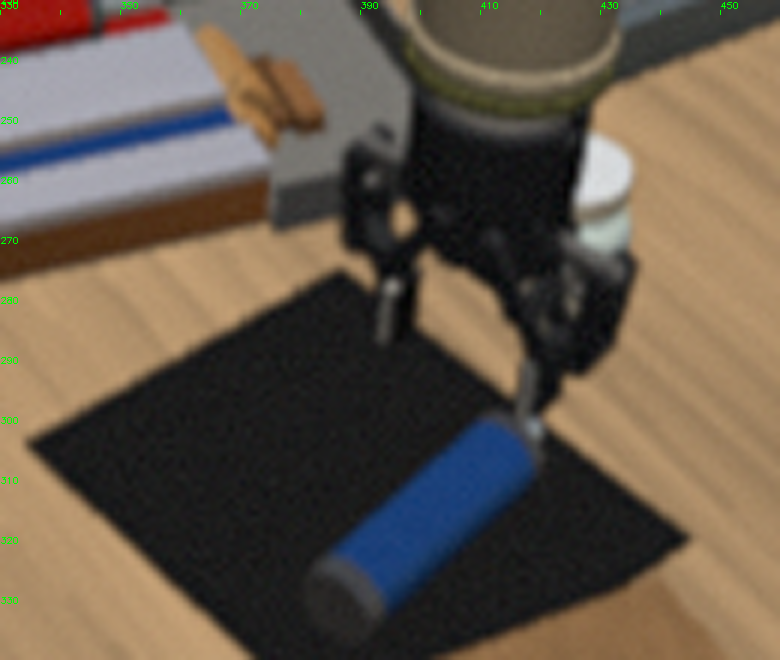

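View pics/t26.png

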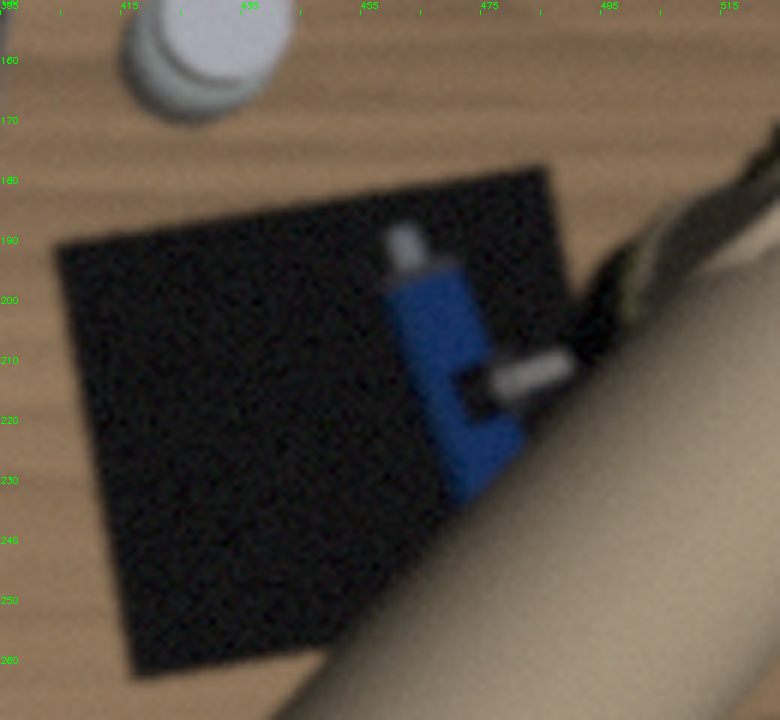

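View pics/t26b.png

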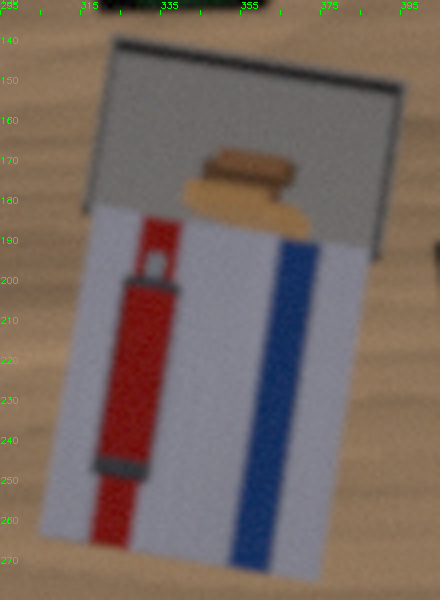

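Emit:
step_arm([
  [-1.5,-6.5,15,-0.4,0,1.4],
  [0,-0.5,25,0,0,0],
  [0,0,10,0,0,0],
  [0,0,0,0,0,0],
])

```text
clock: 29.8
position: [0.5841, -0.3648, 0.0718]
ee_rot: [0.988, 0.151, 0.002, -0.002]
ft_force: [-0.1, -0.5, 0.3]
grip_width: 0.769
```

Run:
```python
from h import *
o,R=obs()
plan([.580,-.374,.017],down([0,0,0],np.radians(17-90))[1])
```

```text
t29.80 pos [ 0.5841 -0.3648  0.0718] x [0.954 0.299 0.004] y [ 0.299 -0.954 -0.003] z [ 0.002  0.004 -1.   ] F [-0.1 -0.5  0.3] w0.769 j [-0.04  0.72  0.8   1.48 -0.54  1.17 -0.42]
n 2 total mm [-6.9  7.7 54.8] turn [-0.19 -0.21  0.4 ]
[np.float64(-3.4), np.float64(3.8), np.float64(27.4), np.float64(-0.09), np.float64(-0.1), np.float64(0.2)] ,
[np.float64(-3.4), np.float64(3.8), np.float64(27.4), np.float64(-0.09), np.float64(-0.1), np.float64(0.2)] ,
```

Emit:
step_arm([
  [-6,7,3,-0.2,-0.2,0.4],
  [0,0,0,0,0,0],
])

```text
clock: 30.05
position: [0.5809, -0.3741, 0.0701]
ee_rot: [0.989, 0.148, 0.001, 0.001]
ft_force: [-0.6, 0.4, 0.2]
grip_width: 0.773
```

Run:
```python
from h import *
o,R=obs()
plan([.580,-.374,.017],down([0,0,0],np.radians(17-90))[1])
```

```text
t30.05 pos [ 0.5809 -0.3741  0.0701] x [0.956 0.292 0.001] y [ 0.292 -0.956  0.002] z [ 0.001 -0.001 -1.   ] F [-0.6  0.4  0.2] w0.773 j [-0.03  0.73  0.8   1.47 -0.55  1.17 -0.41]
n 2 total mm [-0.8 -0.5 53.1] turn [ 0.11 -0.06 -0.01]
[np.float64(-0.4), np.float64(-0.2), np.float64(26.6), np.float64(0.05), np.float64(-0.03), np.float64(-0.0)] ,
[np.float64(-0.4), np.float64(-0.2), np.float64(26.6), np.float64(0.05), np.float64(-0.03), np.float64(-0.0)] ,
```

Emit:
step_arm([
  [-0.5,-0.3,15,0.1,0,0],
  [0,0,20,0,0,0],
  [0,0,13,0,0,0],
  [0,0,2,0,0,0],
  [0,0,0,0,0,0],
])

```text
clock: 30.68
position: [0.58, -0.3739, 0.016]
ee_rot: [0.989, 0.148, 0.0, -0.0]
ft_force: [0.1, 0.2, -0.1]
grip_width: 0.771
```

Run:
```python
from h import *
o,R=obs()
plan([.580,-.374,.017],down([0,0,0],np.radians(17-90))[1])
crop(manip.camera("side"),355,260,90,80,8,"s27")
```

```text
t30.68 pos [ 0.58   -0.3739  0.016 ] x [0.956 0.292 0.   ] y [ 0.292 -0.956 -0.001] z [ 0.     0.001 -1.   ] F [ 0.1  0.2 -0.1] w0.771 j [-0.    0.79  0.76  1.51 -0.58  1.09 -0.39]
n 1 total mm [-0.   0.1 -1. ] turn [-0.04 -0.03 -0.02]
[np.float64(-0.0), np.float64(0.1), np.float64(-1.0), np.float64(-0.04), np.float64(-0.03), np.float64(-0.02)] ,
```

View pics/s27.png

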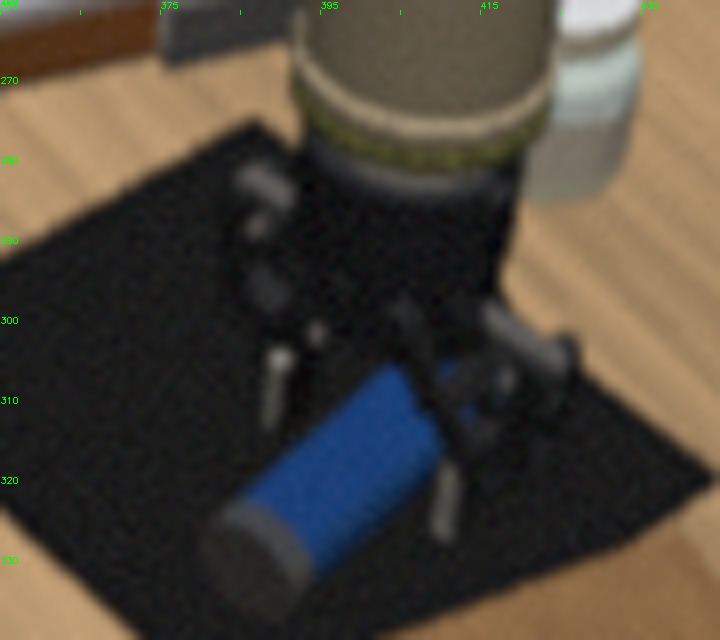

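Both fingers straddle the damper. I'll raise the tool 1.5 mm and close.

Emit:
step_arm([
  [0,0,-1.5,0,0,0],
  [0,0,0,0,0,0],
  [0,0,0,0,0,0],
  [0,0,0,0,0,0],
  [0,0,0,0,0,0],
], jaw=30)

```text
clock: 31.35
position: [0.5806, -0.3742, 0.019]
ee_rot: [0.989, 0.148, 0.001, 0.0]
ft_force: [-0.5, 0.1, -0.8]
grip_width: 0.449
```

Emit:
step_arm([
  [0,0,-3,0,0,0],
  [0,0,-10,0,0,0],
  [0,0,-20,0,0,0],
  [0,0,-25,0,0,0],
  [0,0,-25,0,0,0],
  [0,0,-15,0,0,0],
])

```text
clock: 32.1
position: [0.5799, -0.3743, 0.1235]
ee_rot: [0.989, 0.147, 0.001, 0.0]
ft_force: [0.2, -0.4, -2.8]
grip_width: 0.441
```

Run:
```python
from h import *
o,R=obs()
p=T(BOARD,(0,-.05,.12))[0];print(p)
plan(p,down([0,0,0],BOARD[2]-np.pi/2)[1])
crop(manip.camera("side"),340,220,110,90,7,"s28")
```

```text
t32.10 pos [ 0.5799 -0.3743  0.1235] x [0.957 0.292 0.002] y [ 0.292 -0.957  0.   ] z [ 0.002  0.    -1.   ] F [ 0.2 -0.4 -2.8] w0.441 j [-0.04  0.68  0.83  1.43 -0.51  1.25 -0.43]
[ 0.54659772 -0.05720111  0.12      ]
n 8 total mm [  60.6 -313.1    3.5] turn [ 0.   -0.09 27.21]
[np.float64(7.6), np.float64(-39.1), np.float64(0.4), np.float64(0.0), np.float64(-0.01), np.float64(3.4)] ,
[np.float64(5.2), np.float64(-39.5), np.float64(0.4), np.float64(0.0), np.float64(-0.01), np.float64(3.4)] ,
[np.float64(2.9), np.float64(-39.8), np.float64(0.4), np.float64(0.0), np.float64(-0.01), np.float64(3.4)] ,
[np.float64(0.5), np.float64(-39.9), np.float64(0.4), np.float64(0.0), np.float64(-0.01), np.float64(3.4)] ,
[np.float64(-1.8), np.float64(-39.8), np.float64(0.4), np.float64(0.0), np.float64(-0.01), np.float64(3.4)] ,
[np.float64(-4.2), np.float64(-39.6), np.float64(0.4), np.float64(0.0), np.float64(-0.01), np.float64(3.4)] ,
[np.float64(-6.5), np.float64(-39.3), np.float64(0.4), np.float64(0.0), np.float64(-0.01), np.float64(3.4)] ,
[np.float64(-8.9), np.float64(-38.9), np.float64(0.4), np.float64(0.0), np.float64(-0.01), np.float64(3.4)] ,
```

View pics/s28.png

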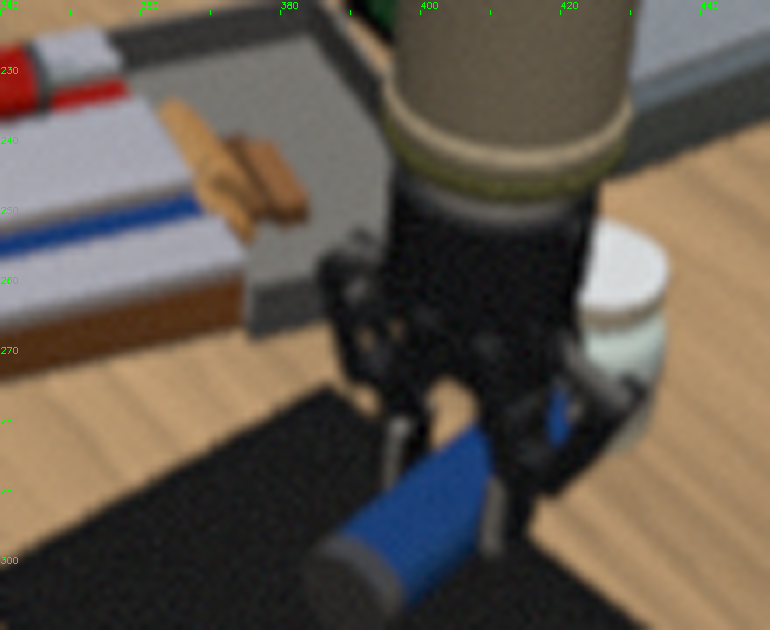

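Emit:
step_arm([
  [7.5,-39,0,0,0,3.4],
  [5,-39.5,0,0,0,3.4],
  [3,-40,0,0,0,3.4],
  [0.5,-40,0,0,0,3.4],
  [-2,-40,0,0,0,3.4],
  [-4,-39.5,0,0,0,3.4],
  [-6.5,-39,0,0,0,3.4],
  [-8,-36,0,0,0,3.4],
  [0,0,0,0,0,0],
  [0,0,0,0,0,0],
])

```text
clock: 33.4
position: [0.5468, -0.0511, 0.1246]
ee_rot: [0.995, -0.097, 0.002, -0.0]
ft_force: [-0.9, -0.6, -2.4]
grip_width: 0.442
```

Run:
```python
from h import *
o,R=obs()
p=T(BOARD,(0,-.05,.08))[0];print(p)
plan(p,down([0,0,0],BOARD[2]-np.pi/2)[1])
```

```text
t33.40 pos [ 0.5468 -0.0511  0.1246] x [ 0.981 -0.194  0.003] y [-0.194 -0.981 -0.001] z [ 0.003  0.001 -1.   ] F [-0.9 -0.6 -2.4] w0.442 j [-0.86  0.41  1.06  1.84 -0.4   1.12 -1.42]
[ 0.54659772 -0.05720111  0.08      ]
n 2 total mm [ 0.8  6.1 44.6] turn [-0.06 -0.17 -0.93]
[np.float64(0.4), np.float64(3.1), np.float64(22.3), np.float64(-0.03), np.float64(-0.09), np.float64(-0.46)] ,
[np.float64(0.4), np.float64(3.0), np.float64(22.3), np.float64(-0.03), np.float64(-0.09), np.float64(-0.46)] ,
```

Emit:
step_arm([
  [0.5,5.5,10,0,-0.2,-0.9],
  [0,0,20,0,0,0],
  [0,0,12,0,0,0],
  [0,0,0,0,0,0],
])

```text
clock: 33.9
position: [0.5452, -0.0602, 0.0787]
ee_rot: [0.996, -0.091, -0.001, -0.0]
ft_force: [0.1, -0.3, -2.4]
grip_width: 0.445
```

Run:
```python
from h import *
o,R=obs()
p=T(BOARD,(0,-.05,.052))[0];print(p)
plan(p,down([0,0,0],BOARD[2]-np.pi/2)[1])
crop(manip.camera("side"),280,200,100,75,8,"s29")
```

```text
t33.90 pos [ 0.5452 -0.0602  0.0787] x [ 0.983 -0.181 -0.002] y [-0.181 -0.983  0.   ] z [-0.002  0.    -1.   ] F [ 0.1 -0.3 -2.4] w0.445 j [-0.79  0.47  1.    1.87 -0.46  1.05 -1.35]
[ 0.54659772 -0.05720111  0.052     ]
n 1 total mm [ 0.8 -3.2 26.7] turn [ 0.    0.11 -0.2 ]
[np.float64(0.8), np.float64(-3.2), np.float64(26.7), np.float64(0.0), np.float64(0.11), np.float64(-0.2)] ,
```

View pics/s29.png

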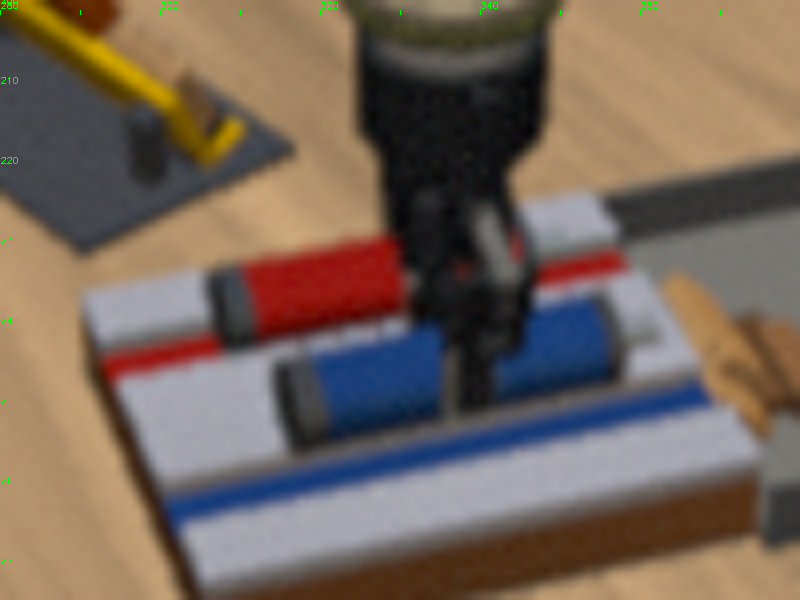

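Emit:
step_arm([
  [0.8,-3,4,0,0.1,-0.2],
  [0,0,8,0,0,0],
  [0,0,3,0,0,0],
  [0,0,0,0,0,0],
])

```text
clock: 34.45
position: [0.5477, -0.0569, 0.0639]
ee_rot: [0.996, -0.089, 0.001, -0.0]
ft_force: [0.7, 0.8, -2.2]
grip_width: 0.442
```

Run:
```python
from h import *
o,R=obs()
p=T(BOARD,(0,-.05,.052))[0];print(p)
plan(p,down([0,0,0],BOARD[2]-np.pi/2)[1])
```

```text
t34.45 pos [ 0.5477 -0.0569  0.0639] x [ 0.984 -0.177  0.002] y [-0.177 -0.984 -0.001] z [ 0.002  0.    -1.   ] F [ 0.7  0.8 -2.2] w0.442 j [-0.77  0.49  0.98  1.88 -0.48  1.02 -1.33]
[ 0.54659772 -0.05720111  0.052     ]
n 1 total mm [-1.   0.5 11.9] turn [-0.03 -0.1   0.06]
[np.float64(-1.0), np.float64(0.5), np.float64(11.9), np.float64(-0.03), np.float64(-0.1), np.float64(0.06)] ,
```

Emit:
step_arm([
  [-1,0.4,4,0,0,0],
  [0,0,4,0,0,0],
  [0,0,1,0,0,0],
  [0,0,0,0,0,0],
])

```text
clock: 34.95
position: [0.5467, -0.0571, 0.0544]
ee_rot: [0.996, -0.089, 0.001, -0.0]
ft_force: [0.3, -0.4, -2.2]
grip_width: 0.444
```

Emit:
step_arm([
  [0,0,1.5,0,0,0],
  [0,0,1,0,0,0],
])

```text
clock: 35.2
position: [0.5469, -0.0571, 0.052]
ee_rot: [0.996, -0.089, 0.001, -0.0]
ft_force: [0.4, 1.0, -3.0]
grip_width: 0.447
```

Emit:
step_arm([
  [0,0,1.2,0,0,0],
])

```text
clock: 35.33
position: [0.5472, -0.0571, 0.0512]
ee_rot: [0.996, -0.089, 0.001, -0.001]
ft_force: [-2.9, 1.7, 9.9]
grip_width: 0.445
```

Emit:
step_arm([
  [0,0,0.3,0,0,0],
  [0,0,-0.3,0,0,0],
])

```text
clock: 35.58
position: [0.5472, -0.0569, 0.0515]
ee_rot: [0.996, -0.089, 0.001, -0.001]
ft_force: [-0.6, 0.9, -2.3]
grip_width: 0.445
```

Emit:
step_arm([
  [0,0,0,0,0,0],
  [0,0,0,0,0,0],
  [0,0,0,0,0,0],
], jaw=58)

```text
clock: 35.95
position: [0.5478, -0.0572, 0.0518]
ee_rot: [0.996, -0.089, 0.002, -0.001]
ft_force: [-0.7, -0.2, 0.5]
grip_width: 0.674
```

Emit:
step_arm([
  [0,0,-5,0,0,0],
  [0,0,-15,0,0,0],
  [0,0,-25,0,0,0],
  [0,0,-35,0,0,0],
  [0,0,-40,0,0,0],
  [0,0,-30,0,0,0],
  [-45,0,-10,0,0,0],
  [-45,0,0,0,0,0],
])

```text
clock: 36.95
position: [0.4774, -0.0476, 0.2224]
ee_rot: [0.996, -0.094, -0.002, 0.002]
ft_force: [-1.3, -0.3, 0.5]
grip_width: 0.68
```

Run:
```python
from h import *
o,R=obs()
im=manip.camera("top");cv2.imwrite("pics/top30.png",im);s=manip.camera("side");cv2.imwrite("pics/side30.png",s)
crop(s,280,190,130,85,6,"s30");crop(im,295,130,110,150,4,"t30")
```

```text
t36.95 pos [ 0.4774 -0.0476  0.2224] x [ 0.982 -0.187 -0.003] y [-0.187 -0.982  0.004] z [-0.004 -0.003 -1.   ] F [-1.3 -0.3  0.5] w0.680 j [-1.21 -0.07  1.19  1.88  0.07  1.29 -1.79]
```

View pics/s30.png

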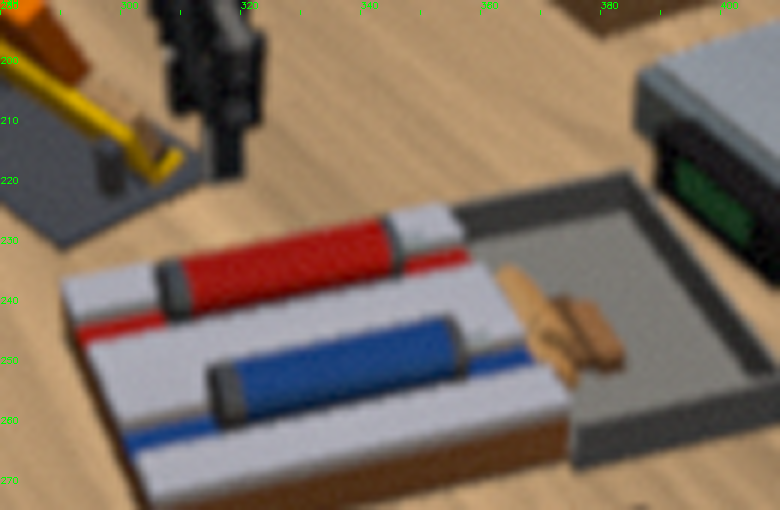

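View pics/top30.png

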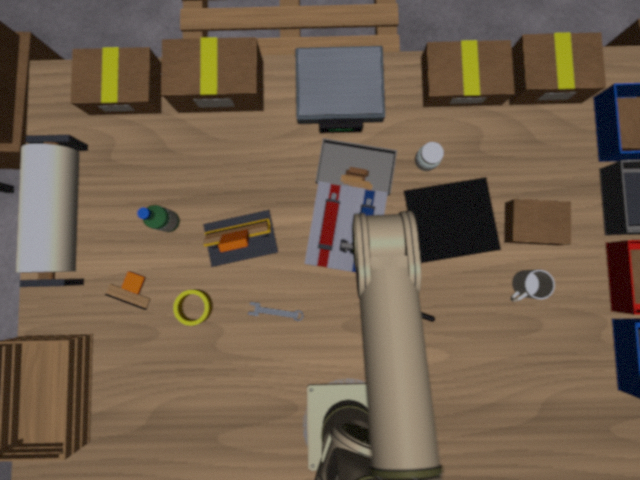

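Run:
```python
from h import *
s=cv2.imread("pics/side30.png");im=cv2.imread("pics/top30.png")
crop(s,350,220,50,40,15,"s31");crop(im,325,150,60,50,12,"t31")
```

```text
(no output)
```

View pics/s31.png

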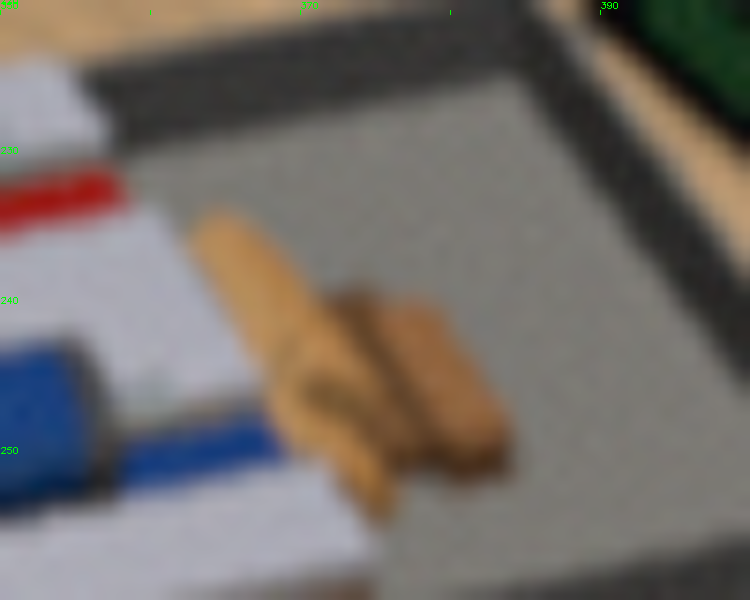

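View pics/t31.png

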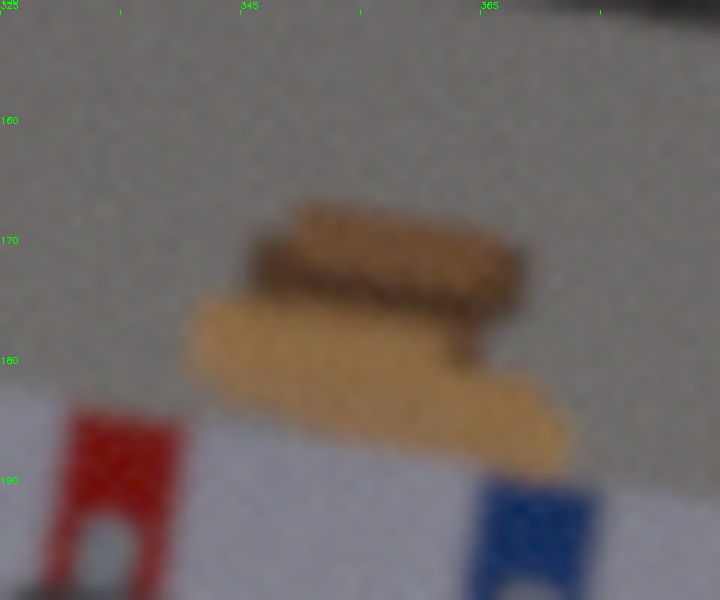

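Run:
```python
from workcell import manip
print(manip.hand_in())
```

```text
the job is handed in; nothing more can be done
None
```

The job is done and handed in at about 37 s of the 72 s allowed; no verdict is reported.

- **Sweep:** I swept the chips with the scraper in one pass towards +x. The last pictures show the board clear and all three chips in the tray. They lie in a pile close to the board's edge, and at least one may be leaning against it.
- **Scraper:** It is back leaning in its rest. Before-and-after pictures of the grip and blade agree to about a pixel (2–3 mm).
- **Dampers:** Red is in the red groove and blue is in the blue groove, both about midway along. Each met the groove within 0.3 mm of its expected seated height. In the last side picture both lie along the grooves with a groove strip showing beyond each end; the arm hid part of the blue one in the last top view.
- **Limits:** The highest force reading I saw at the wrist was about 19 N. The gripper is clear at 0.22 m height.
- **Bystanders:** They look unmoved in the last top view, except that the arm hid most of the marker.
- **Disagreement:** The side camera read about 1–1.5 pixels lower than the top camera's fit. I relied on the top view for positions and on contact for heights.

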